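# Load pipe blanks into a leaning spring magazine

### The arm

A 6-joint arm with a two-finger parallel gripper is mounted at the origin on the work surface. World frame = base frame: x ahead of the robot, y to its left, z up, the work surface at z = 0. Lengths are in mm, angles in rad, forces in N, time in s.
With the tool pointing down it reaches from about 425 to 950 mm from the base axis. Payload 3.5 kg.
Tool frame: the origin (TCP) lies midway between the tips of the shut fingers; the grasp point (between the pads) lies 19 mm behind it; z points along the fingers, y is the direction in which the jaws open and shut (so a half turn about z gives the same grasp; the last joint's range is limited). The gripper opens to 85 mm and grips with 20 to 120 N. Pads are 22 mm wide; open, the fingers measure 114 mm over their backs; the gripper's body (76 mm by 85 mm) begins 54 mm behind the grasp point. The pads swing forward as they close: fully open they stand 13 mm farther back than shut.
Start: joints at [1.071, 0.286, 1.577, -0, 1.279, -0.15], TCP at [231.292, 634.121, 231.325] pointing down, gripper open.
Joint ranges: [-2.77, 2.77], [-0.9, 2.22], [0.21, 2.48], [-1.53, 4.67], [0.24, 2.81], [-2.84, 2.84]. Speed limits (rad/s): [2.79, 2.79, 3.14, 3.14, 3.14, 3.14].

### API

Orientations are given as a unit quaternion [w, x, y, z].
In Python, from station import manip gives the robot as it stands.
- The arm moves only by the tool apply_moves, never from a script. Its argument "deltas" is a list that holds one entry, the list of rows, each a list of 7 numbers: the shift along the tool's x, y, z in cm, then the turn, a rotation vector about the tool's x, y, z in degrees, then the finger opening in cm, from 0 to 8.54. A call has 1 to 8 rows; each row shifts and turns the commanded pose from where the row before left it, along the tool's axes as they then stand; what a row does not reach is not made up. A row lasts 1/12 s, in which the tool goes at most 41.7 mm and 7.16 degrees, less where a joint would pass 70% of its speed; a pose out of reach is approached as far as the arm can. A call is refused whole if a number of a shift passes 4.17 or a number of a turn 7.16, either way. A call with a gripper value outside its range is refused whole. The fingers move at their own pace and stop on an object; "newtons" is the grip in N (left out, the last holds). Time passes only in rows, so rows that do not move let the fingers close. It gives the time, the measured TCP pose, the force and the opening at its end, in the units of the state.
- manip.read_state(): the state, without advancing time (a new reading comes with each control period).
- manip.grab_frame(name): name is "side" or "top" or "wrist"; returns the picture (400x640x3 uint8, blue, green, red); there is no depth.
- manip.camera_model(name): a dict with "intrinsics" (3x3 intrinsics, pixels), "D" ([k1, k2, p1, p2, k3] as OpenCV has them; the pictures are not rectified), "cam_to_world" (4x4, takes a point from camera to world coordinates); the wrist camera has in their place "hand_eye" (4x4, takes a point from camera to tool coordinates, whose origin is the TCP and whose axes are the flange's). Camera axes: x right, y up, looking along -z (the intrinsics and any distortion apply to the point x, -y, -z); pixel columns grow to the right and rows downward; lengths in mm; the calibration is good to about 2 mm. A picture is of the moment at which its call begins: read the wrist's pose just before it. camera_model takes no time and is no camera call.
- manip.sign_off(): hands the job in, once; it reports no verdict.
The state is a dict: "time": time; "joint_pos": joint angles; "joint_velocities": joint speeds; "joint_torque": joint torques, N m; "position": TCP position; "tcp_rot": TCP orientation; "ft_force": force on the tool from outside, world axes, zero at the start; "wrist_torque": the same for the moment, N m; "finger_gap": opening from 0.0 (shut) to 1.0 (fully open).
Only numpy, scipy, OpenCV 4.12 (cv2) and the standard library are available. Lean on these libraries where they do the work, as an engineer would, in place of code of your own. Each camera call takes 0.05 s, during which the arm holds its last target.

### The job

Load the two orange pipe blanks into the leaning spring magazine, one at a time: lay each flat in the cage and press it down on the spring platform until both yellow catches snap over it and hold it there by themselves. Do not ram it down hard, and leave everything else on the bench where it stands.

Things in the scene. Friction and masses are not known exactly. Their poses are not given: they have to be found in the camera images.
- disc_a: one of two identical orange pipe blanks: a plain flat disc 60 mm in diameter and 16 mm thick with a steel centre and four dark dots, about 0.09 kg, lying flat on the bench. Origin: centre of its underside; z is the disc's axis (up). The two may be loaded in either order, either face is the same.
- disc_b: the second orange pipe blank, same as disc_a
- stand: the magazine's fixed steel stand, base 180 x 150 mm. Origin: centre of its underside on the bench; z up, -x is its front, roughly towards the robot. The magazine leans over the front at 35 degrees from vertical and moves with the stand.
- catch (a point): point on the magazine's axis, level with the undersides of the two yellow catches. z = the magazine's axis, leaning 35 degrees from vertical towards the stand's front (blanks go in along -z), x towards the back hoop, y sideways. Laid in, a blank rests with its underside at z = +11 to +14 mm; pressed down, it is caught as its upper face passes z = 0, and the platform holds it up against the catches.
- mouth (a point): centre of the cage's mouth, 50 mm up the axis from catch, same axes. The cage is four rods 8 mm thick at x = +-28, y = +-23 mm, with a clear bore of 64 mm, flaring out over the last 14 mm. Between the rods the two y sides are open (47 mm wide) for fingers holding a blank's rim along y.
- nose (a point): tip of the back catch's nose, 23 mm from the axis at catch level; a like one stands opposite at -x. Yellow spring catches 14 mm wide, flat below, sloping up and out above: a blank coming down pushes them aside and they snap back over it. Blue housings behind them, 38 to 55 mm off the axis, end 22 mm above catch level.
- hoop_top (a point): middle of the upper edge of the steel back hoop, an upright U of 8 mm rod (legs at y = +-32 mm, a rung 10 mm above catch level), its rod centred 57.5 mm off the axis on the +x side, its upper edge 100 mm up it from catch level; it overhangs the cage, so the magazine must be served along its leaning axis.
- platform (a joint): white sprung platform (44 mm disc) in the cage: m it has sunk along the axis. 0 = empty, top 14 mm above catch level; about 0.030 with one blank caught, 0.046 with two; bottom stop at 0.054. It pushes up with about 6 N at 0, 14 N at the stop; pressing a blank past the catches takes some 10 N more, about 20 N in all at most. More than 80 N counts as ramming.
- elbow: bystander: black plastic pipe elbow standing on one socket, 42 mm across, 65 mm high. Origin: underside, under the standing socket
- jar: bystander: white-labelled jar with green lid, 56 mm in diameter, 55 mm high. Origin: underside, middle
- flange: bystander: dark steel ring flange lying flat, 86 mm in diameter, 14 mm thick. Origin: underside, middle
- wrench: bystander: steel wrench 190 mm long, lying flat. Origin: underside, middle
- carton: bystander: small cardboard carton 60 x 50 x 45 mm. Origin: underside, middle
- tee: bystander: brass pipe tee about 60 mm long, lying flat, 28 mm high. Origin: underside, middle
Not all that is in view belongs to the job. Leave any green or purple look-alike of the disc_b alone.

How it is judged:
By the outcome, as a careful person would: the job done as asked, in the order asked, and still so for the second after the job is handed in, with the robot touching nothing.
It also fails if it takes over 72 s, if anything falls off the work surface, if the arm or the gripper's body presses on something with over 40 N, if the wrist force passes 120 N, or if a joint passes its speed limit or range.

## Working session

There is one attempt and no reset: what is moved stays moved. The work goes in short steps, Python scripts to look and compute and a tool call to move; the robot and the scene stay as the last step left them, time stands still between calls to the robot, and variables do not carry over. Pictures are saved under pics/ and viewed, and the job is handed in when it is done.

Besides the shell and the picture viewer there is one more tool, called after "Emit:" by a JSON object that holds its "fn" and its "kwargs". apply_moves: Moves the arm, as the interface text tells. Its arguments: {"type":"object","properties":{"deltas":{"type":"array"},"newtons":{"type":"number"}},"required":["deltas"]}

```bash
ls -la; mkdir -p pics; python3 - <<'E'
from station import manip
import cv2
s=manip.read_state()
for k,v in s.items(): print(k,v)
for n in ("side","top","wrist"):
    m=manip.camera_model(n); print(n,m)
    cv2.imwrite(f"pics/{n}0.png",manip.grab_frame(n))
E
```

```text
total 12
drwxr-xr-x  3 agent agent 4096 Dec  6 14:54 .
drwxr-xr-x 23 root  root  4096 Dec  6 14:54 ..
drwxr-xr-x  2 agent agent 4096 Dec  6 14:54 pics
time 0.0
joint_pos [ 1.07095830e+00  2.87159723e-01  1.57818936e+00 -6.56624536e-06
  1.27856045e+00 -1.50041443e-01]
joint_velocities [ 0.00055664 -0.00122711 -0.00080207 -0.001598    0.00188574  0.00139286]
joint_torque [ 1.21782821e-03 -4.05982697e+01 -2.92623317e+01 -1.52655548e-04
  5.68931369e-03  1.21932928e-06]
position [231.01064002 633.54433917 229.94442967]
tcp_rot [-3.66854827e-04  1.74006931e-01  9.84743746e-01 -1.09882001e-03]
ft_force [-0.23165892 -0.4471105  -0.04302229]
wrist_torque [-0.00757913 -0.01613236 -0.04538485]
finger_gap 0.9959263119463787
side {'intrinsics': array([[368.35046221,   0.        , 318.83896583],
       [  0.        , 368.35046221, 195.65810351],
       [  0.        ,   0.        ,   1.        ]]), 'D': array([0.00054627, 0.        , 0.        , 0.        , 0.        ]), 'cam_to_world': array([[-9.14491669e-01,  3.14046091e-01, -2.55107898e-01,
         3.25134700e+02],
       [-4.04575217e-01, -
[... 740 characters left out ...]
03],
       [ 0.00000000e+00,  0.00000000e+00,  0.00000000e+00,
         1.00000000e+00]])}
wrist {'intrinsics': array([[312.05042497,   0.        , 317.86922166],
       [  0.        , 312.05042497, 189.49726704],
       [  0.        ,   0.        ,   1.        ]]), 'D': array([-0.02408696,  0.        ,  0.        ,  0.        ,  0.        ]), 'hand_eye': array([[ 6.42068139e-04,  9.52436123e-01,  3.04737623e-01,
         7.80229713e+01],
       [ 9.99999475e-01, -8.54841439e-04,  5.64794272e-04,
        -1.44644105e-01],
       [ 7.98432815e-04,  3.04737100e-01, -9.52436172e-01,
        -1.42958110e+02],
       [ 0.00000000e+00,  0.00000000e+00,  0.00000000e+00,
         1.00000000e+00]])}
```

View pics/side0.png

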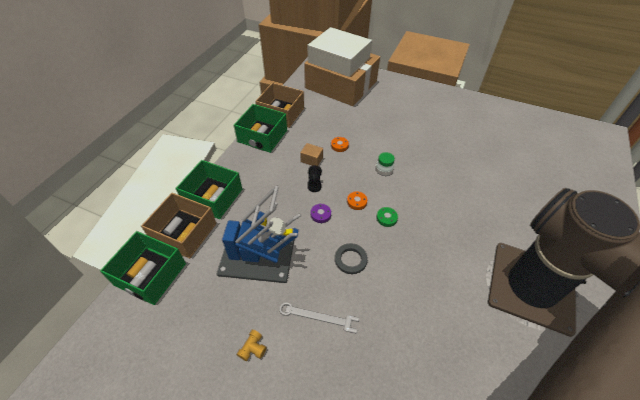

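View pics/top0.png

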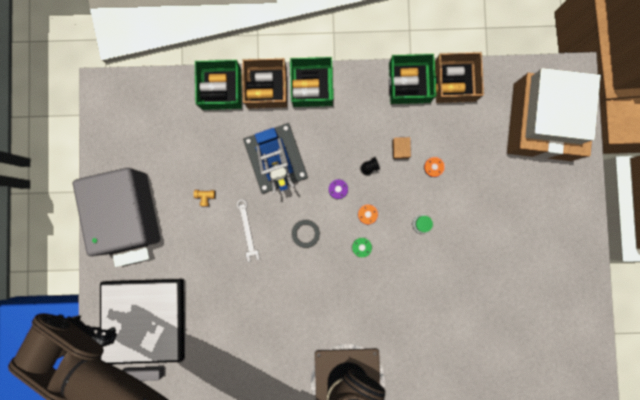

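View pics/wrist0.png

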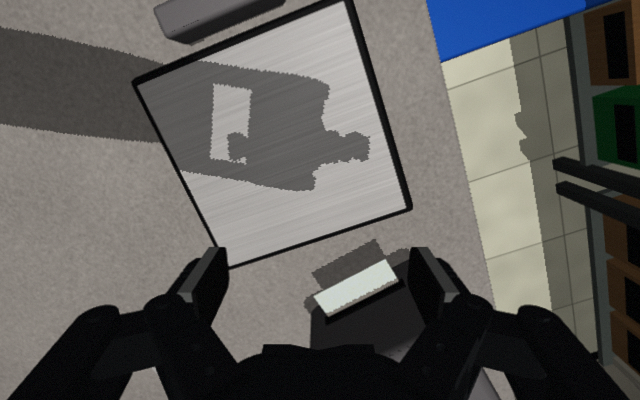

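```bash
cat > h.py <<'E'
import numpy as np, cv2
from scipy.spatial.transform import Rotation as R
from station import manip
def rot(q): return R.from_quat([q[1],q[2],q[3],q[0]]).as_matrix()
def cam(n,state=None):
    m=manip.camera_model(n)
    if 'cam_to_world' in m: T=np.array(m['cam_to_world'])
    else:
        s=state or manip.read_state()
        W=np.eye(4); W[:3,:3]=rot(s['tcp_rot']); W[:3,3]=s['position']
        T=W@np.array(m['hand_eye'])
    return np.array(m['intrinsics']),np.array(m['D']),T
F=np.diag([1,-1,-1.])
def proj(c,P):
    K,D,T=c; P=np.atleast_2d(P).astype(float)
    Pc=(P-T[:3,3])@T[:3,:3]@F
    return cv2.projectPoints(Pc.reshape(-1,1,3),np.zeros(3),np.zeros(3),K,D)[0].reshape(-1,2)
def ray(c,uv):
    K,D,T=c
    u=cv2.undistortPoints(np.array(uv,float).reshape(-1,1,2),K,D).reshape(-1,2)
    d=np.c_[u,np.ones(len(u))]@F@T[:3,:3].T
    return T[:3,3],d/np.linalg.norm(d,axis=1)[:,None]
def onz(c,uv,z):
    o,d=ray(c,uv); return o+d*((z-o[2])/d[:,2])[:,None]
def tri(obs):
    A=np.zeros((3,3));b=np.zeros(3)
    for c,uv in obs:
        o,d=ray(c,[uv]);M=np.eye(3)-np.outer(d[0],d[0]);A+=M;b+=M@o
    p=np.linalg.solve(A,b)
    return p,[np.round(proj(c,p)[0]-uv,1) for c,uv in obs]
def crop(img,x0,y0,x1,y1,f,name):
    cv2.imwrite(name,cv2.resize(img[y0:y1,x0:x1],None,fx=f,fy=f,interpolation=cv2.INTER_CUBIC))
E
python3 - <<'E'
from h import *
t=cv2.imread('pics/top0.png');s=cv2.imread('pics/side0.png')
crop(t,230,110,330,210,6,'pics/t_mag.png')
crop(t,320,130,450,260,5,'pics/t_disc.png')
crop(s,205,180,325,290,6,'pics/s_mag.png')
crop(s,290,120,420,240,6,'pics/s_disc.png')
E
```

```text
(no output)
```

View pics/t_mag.png

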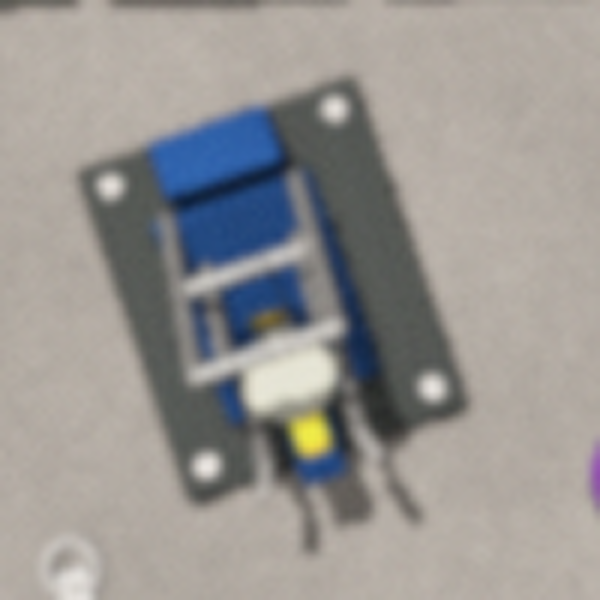

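View pics/s_mag.png

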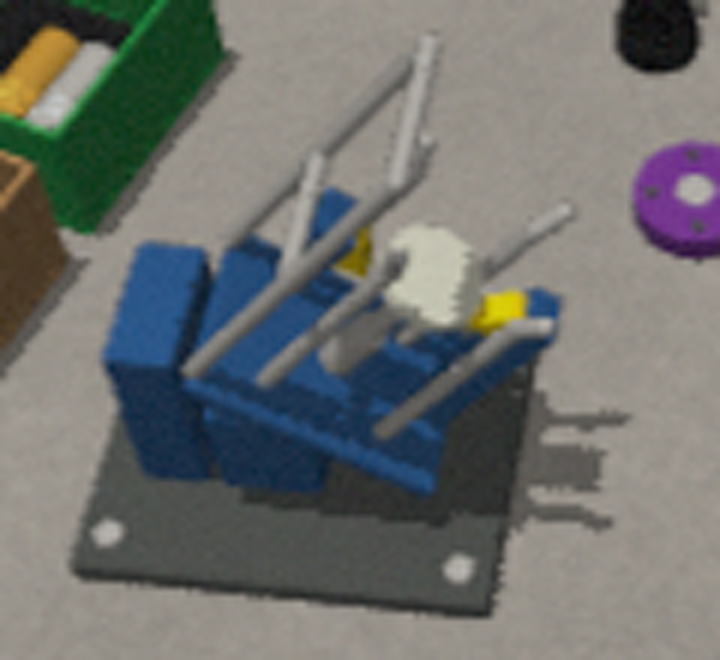

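View pics/t_disc.png

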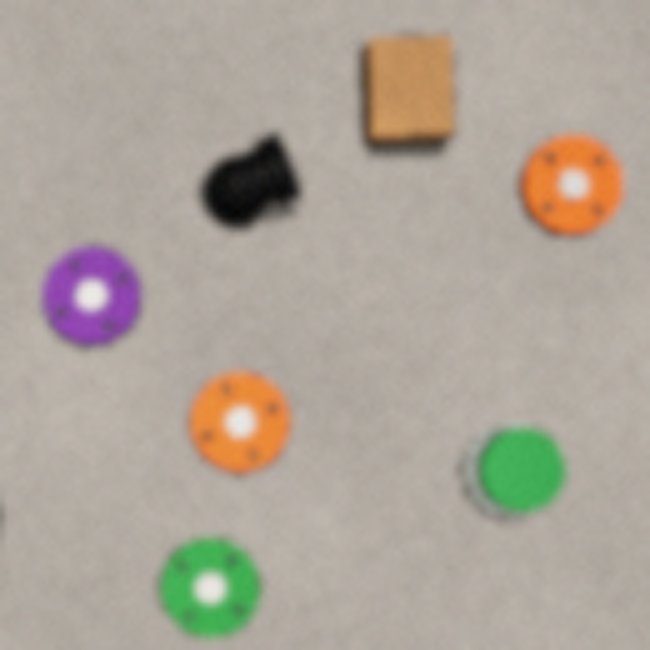

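View pics/s_disc.png

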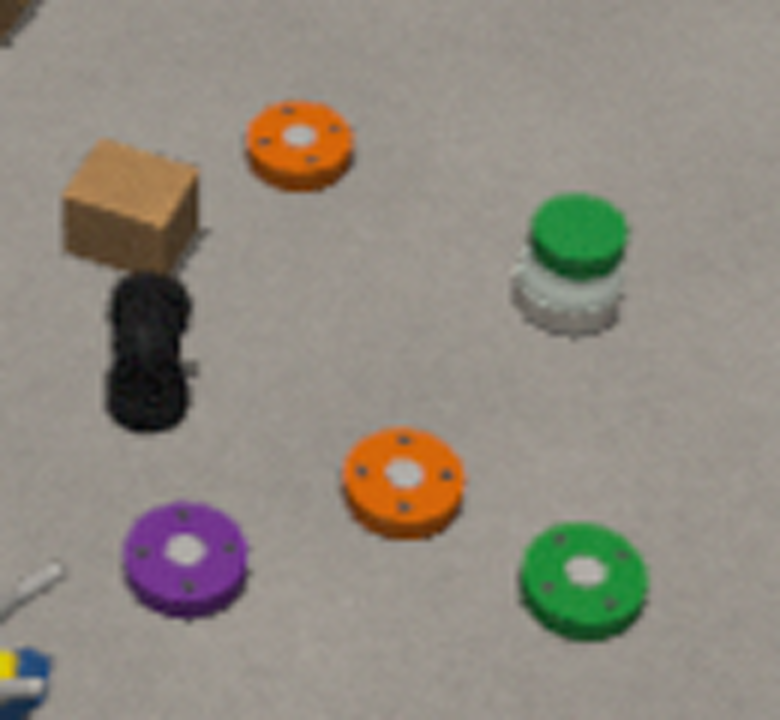

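```bash
python3 - <<'E'
from h import *
t=cam('top');s=cam('side')
def tp(x,y): return (230+(x+.5)/6-.5,110+(y+.5)/6-.5)
def sp(x,y): return (205+(x+.5)/6-.5,180+(y+.5)/6-.5)
def td(x,y): return (320+(x+.5)/5-.5,130+(y+.5)/5-.5)
def sd(x,y): return (290+(x+.5)/6-.5,120+(y+.5)/6-.5)
np.set_printoptions(suppress=True,precision=1)
print('A',tri([(t,td(241,422)),(s,sd(404,473))]),onz(t,[td(241,422)],16),onz(s,[sd(404,473)],16))
print('B',tri([(t,td(573,184)),(s,sd(299,135))]),onz(t,[td(573,184)],16),onz(s,[sd(299,135)],16))
for n,p in dict(green=(210,588),purple=(91,296),jar=(522,470),carton=(410,87),elbow=(238,190)).items(): print(n,onz(t,[td(*p)],dict(jar=55,carton=45,elbow=65).get(n,16)))
b=np.array([tp(110,186),tp(334,108),tp(206,465),tp(432,387)])
P=onz(t,b,9);print('bolts',P,P.mean(0),'sides',np.linalg.norm(P[0]-P[1]),np.linalg.norm(P[0]-P[2]),np.linalg.norm(P[1]-P[3]))
for z in (0,9):print('side bolts',onz(s,[sp(107,532),sp(458,568)],z))
print('hoop',tri([(t,tp(268,353)),(s,sp(414,111))]))
print('plat',tri([(t,tp(290,382)),(s,sp(432,272))]))
x=P[:2].mean(0)-P[2:].mean(0);y=(P[0]+P[2]-P[1]-P[3])
print(np.degrees(np.arctan2(x[1],x[0])),np.degrees(np.arctan2(-y[0],y[1])))
E
```

```text
A (array([494.8, -77.3,  17.2]), [array([-0.1, -0.5]), array([0.5, 0.1])]) [[493.4 -77.8  16. ]] [[496.4 -78.   16. ]]
B (array([ 632. , -281.7,   18.8]), [array([-0.1, -0.4]), array([0.4, 0.1])]) [[ 631.  -282.7   16. ]] [[ 634.4 -284.4   16. ]]
green [[394.9 -55.8  16. ]]
purple [[571.9   9.8  16. ]]
jar [[ 459.5 -237.1   55. ]]
carton [[ 688.1 -182.3   45. ]]
elbow [[627.3 -76.5  65. ]]
bolts [[727.6 278.3   9. ]
 [764.2 163.8   9. ]
 [584.2 232.7   9. ]
 [620.4 117.8   9. ]] [674.1 198.2   9. ] sides 120.21316876310959 150.40393853208553 150.96684234125652
side bolts [[736.9 270.6   0. ]
 [591.  224.4   0. ]]
side bolts [[732.6 274.1   9. ]
 [588.1 228.3   9. ]]
hoop (array([611.3, 177.3, 244.4]), [array([-0.2, -0.5]), array([0.6, 0.1])])
plat (array([611.5, 177.9, 145.7]), [array([-0.4, -0.9]), array([1.2, 0.1])])
17.67576701436709 17.587505972351238
```

```bash
cat >> h.py <<'E'
from scipy.linalg import expm,logm
YAW=17.6
def axes(yaw=YAW):
    c,s=np.cos(np.radians(yaw)),np.sin(np.radians(yaw)); S,C=np.sin(np.radians(35)),np.cos(np.radians(35))
    a=np.array([-S*c,-S*s,C]);X=np.array([C*c,C*s,S]);Y=np.array([-s,c,0]); return X,Y,a
def down(yaw=YAW):
    c,s=np.cos(np.radians(yaw)),np.sin(np.radians(yaw))
    return np.c_[[-c,-s,0],[-s,c,0],[0,0,-1]]
def tilt(yaw=YAW):
    X,Y,a=axes(yaw); return np.c_[-X,Y,-a]
def cur():
    p=[];q=[]
    for _ in range(1):
        s=manip.read_state();p.append(s['position']);q.append(s['tcp_rot'])
    W=np.eye(4);W[:3,:3]=rot(np.mean(q,0));W[:3,3]=np.mean(p,0);return W
def T(Rm,p):
    W=np.eye(4);W[:3,:3]=Rm;W[:3,3]=p;return W
def plan(T1,N,T0=None):
    T0=cur() if T0 is None else T0
    M=np.linalg.inv(T0)@T1
    E=expm(np.real(logm(M))/N)
    r=np.degrees(R.from_matrix(E[:3,:3]).as_rotvec())
    print('rows',N,'x',np.round(E[:3,3]/10,3),np.round(r,2))
E
python3 - <<'E'
from h import *
X,Y,a=axes()
for _ in range(3): print(cur()[:3,3])
plan(T(tilt(),np.array([620,180,131])+a*210),16)
E
```

```text
[231.06302199 633.65868004 230.21715005]
[231.06302199 633.65868004 230.21715005]
[231.06302199 633.65868004 230.21715005]
rows 16 x [-1.983e+00 -3.007e+00 -3.000e-03] [-0.72 -2.11 -2.28]
```

Emit:
{"fn": "apply_moves", "kwargs": {"deltas": [[[-2,-3,0,-0.7,-2.1,-2.3,8.54],[-2,-3,0,-0.7,-2.1,-2.3,8.54],[-2,-3,0,-0.7,-2.1,-2.3,8.54],[-2,-3,0,-0.7,-2.1,-2.3,8.54],[-2,-3,0,-0.7,-2.1,-2.3,8.54],[-2,-3,0,-0.7,-2.1,-2.3,8.54],[-2,-3,0,-0.7,-2.1,-2.3,8.54],[-2,-3,0,-0.7,-2.1,-2.3,8.54]]]}}

```text
time: 0.82
position: [336.1, 365.5, 244.7]
tcp_rot: [0.152, 0.011, 0.988, 0.022]
ft_force: [0.8, 1.0, 0.2]
finger_gap: 1.003
```

```bash
python3 - <<'E'
from h import *
X,Y,a=axes()
print(cur()); print(manip.read_state()['joint_pos'])
plan(T(tilt(),np.array([620,180,131])+a*210),8)
E
```

```text
[[-9.53376484e-01  1.57056491e-02  3.01374539e-01  3.36072062e+02]
 [ 2.91788690e-02  9.98763247e-01  4.02562952e-02  3.65546548e+02]
 [-3.00369562e-01  4.71731734e-02 -9.52655666e-01  2.44703229e+02]
 [ 0.00000000e+00  0.00000000e+00  0.00000000e+00  1.00000000e+00]]
[ 0.70677879 -0.25634808  2.12300251 -0.19478727  1.02161599 -0.76029805]
rows 8 x [-1.95  -3.001 -0.006] [-0.72 -2.11 -2.23]
```

Emit:
{"fn": "apply_moves", "kwargs": {"deltas": [[[-1.95,-3,0,-0.7,-2.1,-2.2,8.54],[-1.95,-3,0,-0.7,-2.1,-2.2,8.54],[-1.95,-3,0,-0.7,-2.1,-2.2,8.54],[-1.95,-3,0,-0.7,-2.1,-2.2,8.54],[-1.95,-3,0,-0.7,-2.1,-2.2,8.54],[-1.95,-3,0,-0.7,-2.1,-2.2,8.54],[-1.95,-3,0,-0.7,-2.1,-2.2,8.54],[-1.95,-3,0,-0.7,-2.1,-2.2,8.54]]]}}

```text
time: 1.48
position: [504.9, 142.9, 302.8]
tcp_rot: [0.297, -0.143, 0.943, 0.045]
ft_force: [-0.3, 1.0, -0.1]
finger_gap: 0.999
```

```bash
python3 - <<'E'
from h import *
X,Y,a=axes()
print(cur()); print(manip.read_state()['joint_pos'])
im=manip.grab_frame('wrist');cv2.imwrite('pics/w1.png',im)
print(manip.read_state()['position'])
plan(T(tilt(),np.array([620,180,131])+a*210),1)
E
```

```text
[[-7.82904127e-01 -2.96017727e-01  5.47206208e-01  5.04897734e+02]
 [-2.42984917e-01  9.55182260e-01  1.69071524e-01  1.42859192e+02]
 [-5.72729830e-01 -5.96060816e-04 -8.19743976e-01  3.02826423e+02]
 [ 0.00000000e+00  0.00000000e+00  0.00000000e+00  1.00000000e+00]]
[-5.16590082e-04 -4.39662083e-01  2.21055279e+00  2.39135550e-01
  7.96607408e-01 -1.98916200e+00]
[508.90146523 138.27203071 305.34760376]
rows 1 x [0.295 0.618 0.071] [-0.64  0.27 -0.29]
```

View pics/w1.png

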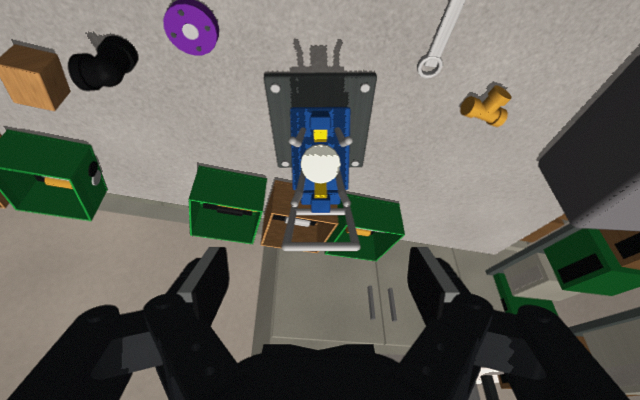

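Emit:
{"fn": "apply_moves", "kwargs": {"deltas": [[[0,0,0,0,0,0,8.54],[0,0,0,0,0,0,8.54],[0,0,0,0,0,0,8.54]]]}}

```text
time: 1.78
position: [503.8, 145.2, 301.8]
tcp_rot: [0.295, -0.142, 0.944, 0.045]
ft_force: [0.3, 0.2, -0.6]
finger_gap: 1.002
```

```bash
python3 - <<'E'
from h import *
s=manip.read_state(); print(s); im=manip.grab_frame('wrist');cv2.imwrite('pics/w2.png',im)
import json; np.save('pics/w2.npy',cur()); print(cur())
crop(im,240,60,400,260,3.0,'pics/w2c.png')
E
```

```text
{'time': 1.7833, 'joint_pos': array([ 0.00562345, -0.43824479,  2.21052847,  0.23420503,  0.79786967,
       -1.97921902]), 'joint_velocities': array([ 0.02175727, -0.00202721,  0.00195844,  0.00205737, -0.00402382,
       -0.00545495]), 'joint_torque': array([-6.33237083e-01, -1.42771161e+01, -3.15522158e+01,  3.45851853e-01,
       -1.17283568e+00,  4.02893114e-03]), 'position': array([503.80732661, 145.15208934, 301.76135163]), 'tcp_rot': array([ 0.29491223, -0.14233419,  0.9437841 ,  0.04515886]), 'ft_force': array([ 0.28231277,  0.19113027, -0.6057972 ]), 'wrist_torque': array([-0.04032194,  0.28043078, -0.00360755]), 'finger_gap': 1.0018489018662131}
[[-7.85167151e-01 -2.96228543e-01  5.43839311e-01  5.03713052e+02]
 [-2.42816293e-01  9.55116361e-01  1.69684959e-01  1.45568244e+02]
 [-5.69695352e-01  1.17801065e-03 -8.21855108e-01  3.01786249e+02]
 [ 0.00000000e+00  0.00000000e+00  0.00000000e+00  1.00000000e+00]]
```

View pics/w2c.png

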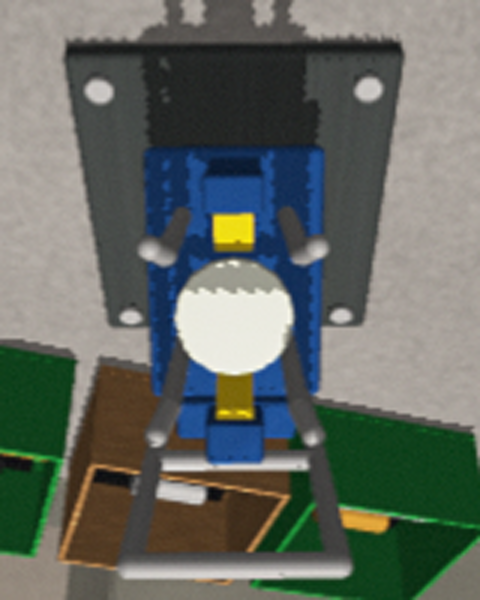

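```bash
cat > fit.py <<'E'
from h import *
from scipy.optimize import least_squares
np.set_printoptions(suppress=True,precision=2)
W2=np.load('pics/w2.npy')
def camW(W):
    m=manip.camera_model('wrist');return np.array(m['intrinsics']),np.array(m['D']),W@np.array(m['hand_eye'])
def wc(x,y): return (240+(x+.5)/3-.5,60+(y+.5)/3-.5)
def tp(x,y): return (230+(x+.5)/6-.5,110+(y+.5)/6-.5)
def sp(x,y): return (205+(x+.5)/6-.5,180+(y+.5)/6-.5)
# name, local(x,y,z), pix ; 'rods' use flare param
L=dict(plat=(0,0,14),hoop=(57.5,0,98),h1=(57.5,36,96),h2=(57.5,-36,96),rung1=(57.5,0,12))
def resid(p,obs,camc,fl=True):
    c=p[:3];X,Y,a=axes(p[3]);M=np.c_[X,Y,a];f=p[4]
    r=[]
    for n,uv in obs:
        if n.startswith('rod'):
            sx,sy=(1 if n[3]=='b' else -1),(1 if n[4]=='l' else -1)
            l=np.array([sx*(28+f*.77),sy*(23+f*.64),50])
        else: l=np.array(L[n],float)
        r.append(proj(camc,c+M@l)[0]-uv)
    return np.array(r)
E
cat > f1.py <<'E'
from fit import *
ow=[('plat',wc(234.5,318)),('hoop',wc(236.5,567)),('h1',wc(351,567)),('h2',wc(121,567)),('rodfl',wc(318,249)),('rodfr',wc(150,249)),('rodbl',wc(315,439)),('rodbr',wc(156,439))]
cw=camW(W2)
g=lambda p:resid(p,ow,cw).ravel()
s=least_squares(g,[620,180,131,17.6,3],loss='soft_l1');print('wrist',s.x);print(resid(s.x,ow,cw))
for n,cc,pts in (('top',cam('top'),[('plat',tp(290,382)),('hoop',tp(268,353))]),('side',cam('side'),[('plat',sp(432,272)),('hoop',sp(414,111))])):
    print(n,resid(s.x,pts,cc))
b=onz(cw,[wc(99,90),wc(369,90),wc(130,316),wc(341,316)],9);print(b,b.mean(0))
d=b[2:].mean(0)-b[:2].mean(0);print(np.degrees(np.arctan2(d[1],d[0])),np.linalg.norm(d))
d=b[1]-b[0];print(np.degrees(np.arctan2(-d[0],d[1])),np.linalg.norm(d))
E
python3 f1.py
```

```text
wrist [622.3  182.75 130.45  17.65   6.74]
[[ 0.25  1.36]
 [-0.31  0.53]
 [ 0.44 -0.67]
 [-0.68 -0.39]
 [ 0.04 -0.36]
 [ 0.22 -0.06]
 [-0.27 -0.02]
 [ 0.3   0.21]]
top [[-1.2  -1.86]
 [-1.29 -1.32]]
side [[-0.4   1.37]
 [-0.92  0.82]]
[[624.54 118.79   9.  ]
 [588.23 235.8    9.  ]
 [770.22 164.76   9.  ]
 [733.85 282.05   9.  ]] [679.21 200.35   9.  ]
17.566373426867 152.77431791220525
17.243357558383494 122.51073945959524
```

```bash
python3 - <<'E'
from h import *
plan(T(down(),[496,-78,150]),8)
E
```

```text
rows 8 x [ 1.531 -2.638  1.5  ] [-0.01  4.34 -0.05]
```

Emit:
{"fn": "apply_moves", "kwargs": {"deltas": [[[1.53,-2.64,1.5,0,4.34,-0.05,8.54],[1.53,-2.64,1.5,0,4.34,-0.05,8.54],[1.53,-2.64,1.5,0,4.34,-0.05,8.54],[1.53,-2.64,1.5,0,4.34,-0.05,8.54],[1.53,-2.64,1.5,0,4.34,-0.05,8.54],[1.53,-2.64,1.5,0,4.34,-0.05,8.54],[1.53,-2.64,1.5,0,4.34,-0.05,8.54],[1.53,-2.64,1.5,0,4.34,-0.05,8.54]]]}}

```text
time: 2.5
position: [496.6, -78.9, 150.0]
tcp_rot: [-0.001, -0.154, 0.988, -0.001]
ft_force: [-0.3, -0.4, -0.2]
finger_gap: 1.003
```

Emit:
{"fn": "apply_moves", "kwargs": {"deltas": [[[0,0,0,0,0,0,8.54],[0,0,0,0,0,0,8.54],[0,0,0,0,0,0,8.54]]]}}

```text
time: 2.75
position: [497.0, -77.8, 150.9]
tcp_rot: [0.001, -0.153, 0.988, -0.0]
ft_force: [-0.2, -0.4, 0.5]
finger_gap: 0.998
```

```bash
python3 - <<'E'
from h import *
np.set_printoptions(suppress=True,precision=3)
print(cur(),manip.read_state()['joint_pos']);np.save('pics/w3.npy',cur())
im=manip.grab_frame('wrist');cv2.imwrite('pics/w3.png',im)
E
```

```text
[[ -0.953  -0.302   0.002 496.964]
 [ -0.302   0.953  -0.    -77.786]
 [ -0.002  -0.001  -1.    150.879]
 [  0.      0.      0.      1.   ]] [-0.357 -0.013  2.065  0.001  1.088 -2.236]
```

View pics/w3.png

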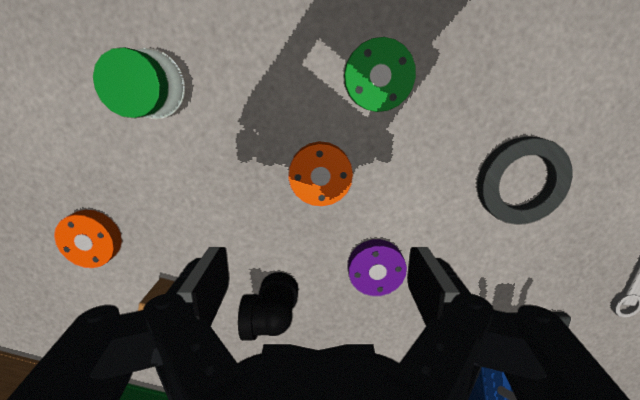

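```bash
python3 - <<'E'
from fit import *
im=cv2.imread('pics/w3.png')
crop(im,280,130,360,215,7,'pics/w3c.png')
W=np.load('pics/w3.npy');c=camW(W)
P=onz(c,[(320,176),(83,242),(288.5,175),(352.5,175),(380.5,75),(377.5,272)],16);print(P)
print((np.linalg.inv(W)@np.r_[P[0],1])[:3])
# finger pads: project TCP and tool points
for l in [(0,0,0),(0,42.5,-13),(0,-42.5,-13),(11,42.5,-13),(-11,42.5,-13)]: print(l,proj(c,W[:3,:3]@np.array(l,float)+W[:3,3]))
E
```

```text
[[ 494.44  -76.93   16.  ]
 [ 632.   -282.99   16.  ]
 [ 502.33 -104.87   16.  ]
 [ 484.44  -48.69   16.  ]
 [ 395.37  -55.35   16.  ]
 [ 573.54   10.26   16.  ]]
[  2.43   1.72 134.87]
(0, 0, 0) [[318.2  249.75]]
(0, 42.5, -13) [[407.79 263.06]]
(0, -42.5, -13) [[228.65 262.91]]
(11, 42.5, -13) [[409.95 242.2 ]]
(-11, 42.5, -13) [[405.72 282.96]]
```

View pics/w3c.png

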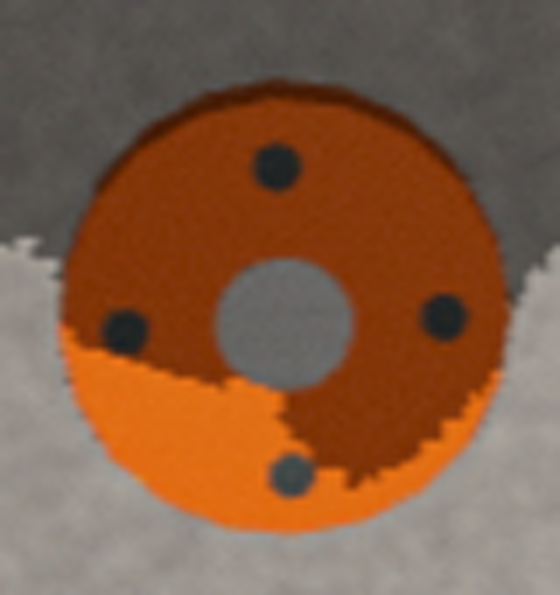

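Emit:
{"fn": "apply_moves", "kwargs": {"deltas": [[[0.04,0.03,2.2,0,0,0,8.54],[0.04,0.03,2.2,0,0,0,8.54],[0.04,0.03,2.2,0,0,0,8.54],[0.04,0.03,2.2,0,0,0,8.54],[0.04,0.03,2.0,0,0,0,8.54],[0.04,0.03,1.6,0,0,0,8.54],[0,0,0,0,0,0,8.54],[0,0,0,0,0,0,8.54]]]}}

```text
time: 3.47
position: [494.2, -77.3, 27.3]
tcp_rot: [0.001, -0.153, 0.988, -0.001]
ft_force: [-0.5, 0.7, 0.4]
finger_gap: 0.998
```

```bash
python3 - <<'E'
from fit import *
W=cur();print(W)
im=manip.grab_frame('wrist');cv2.imwrite('pics/w4.png',im)
print(onz(camW(W),[(320,176)],16))
E
```

```text
[[ -0.95  -0.3    0.   494.17]
 [ -0.3    0.95  -0.   -77.28]
 [ -0.    -0.    -1.    27.27]
 [  0.     0.     0.     1.  ]]
[[459.49 -87.36  16.  ]]
```

View pics/w4.png

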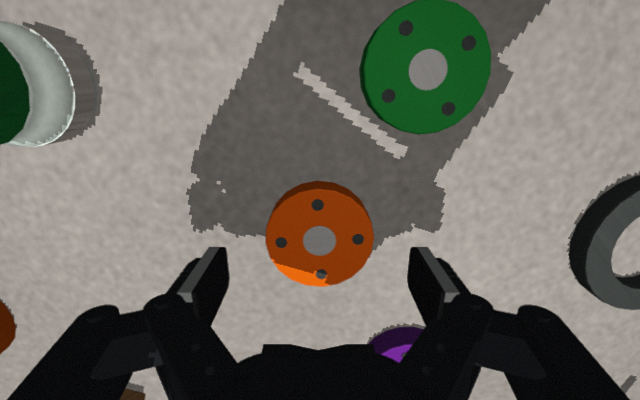

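```bash
python3 - <<'E'
from fit import *
W=cur();print(W[:3,3])
P=onz(camW(W),[(319.5,240)],16);print(P,(np.linalg.inv(W)@np.r_[P[0],1])[:3])
E
```

```text
[495.12 -77.81  28.25]
[[495.6  -76.94  16.  ]] [-0.67  0.72 12.25]
```

Emit:
{"fn": "apply_moves", "kwargs": {"deltas": [[[0,0.03,1.0,0,0,0,8.54],[0,0.03,1.0,0,0,0,8.54],[0,0,0.7,0,0,0,8.54],[0,0,0,0,0,0,8.54],[0,0,0,0,0,0,8.54]]]}}

```text
time: 3.93
position: [493.6, -77.7, -0.8]
tcp_rot: [0.0, -0.152, 0.988, -0.0]
ft_force: [-0.4, -1.2, 0.1]
finger_gap: 0.998
```

Emit:
{"fn": "apply_moves", "kwargs": {"deltas": [[[0,0,0,0,0,0,6.5],[0,0,0,0,0,0,5.5],[0,0,0,0,0,0,5.5],[0,0,0,0,0,0,5.5],[0,0,0,0,0,0,5.5]]], "newtons": 60}}

```text
time: 4.35
position: [495.2, -78.3, 1.0]
tcp_rot: [0.002, -0.152, 0.988, -0.001]
ft_force: [-0.3, -0.4, 6.1]
finger_gap: 0.669
```

```bash
python3 - <<'E'
from fit import *
W=cur();print(W);print(manip.read_state()['finger_gap'])
im=manip.grab_frame('wrist');cv2.imwrite('pics/w5.png',im)
E
```

```text
[[ -0.95  -0.3    0.   495.16]
 [ -0.3    0.95  -0.   -78.26]
 [ -0.    -0.    -1.     0.97]
 [  0.     0.     0.     1.  ]]
0.6693088523037447
```

View pics/w5.png

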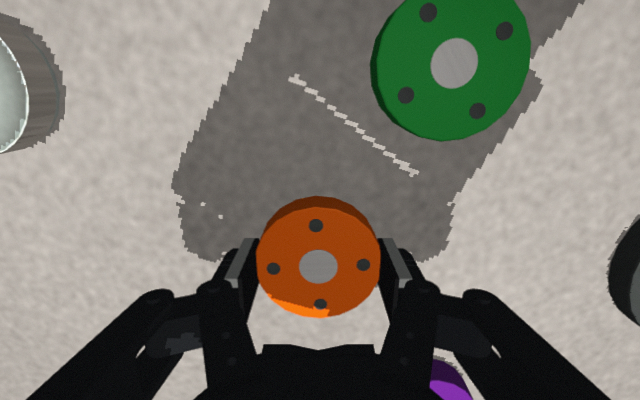

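Emit:
{"fn": "apply_moves", "kwargs": {"deltas": [[[0,0,-0.5,0,0,0,5.5],[0,0,-1.5,0,0,0,5.5],[0,0,-3,0,0,0,5.5],[0,0,-3,0,0,0,5.5],[0,0,-3,0,0,0,5.5],[0,0,0,0,0,0,5.5],[0,0,0,0,0,0,5.5],[0,0,0,0,0,0,5.5]]], "newtons": 90}}

```text
time: 5.07
position: [492.9, -77.4, 108.8]
tcp_rot: [0.0, -0.152, 0.988, -0.0]
ft_force: [-0.2, 0.4, -1.3]
finger_gap: 0.664
```

```bash
python3 - <<'E'
from fit import *
W=cur();print(W);print(manip.read_state()['finger_gap'])
im=manip.grab_frame('wrist');cv2.imwrite('pics/w6.png',im)
crop(im,210,160,430,340,3.5,'pics/w6c.png')
s=manip.grab_frame('side');cv2.imwrite('pics/s6.png',s);crop(s,300,100,440,240,5,'pics/s6c.png')
E
```

```text
[[ -0.95  -0.3    0.   492.94]
 [ -0.3    0.95  -0.   -77.41]
 [ -0.    -0.    -1.   108.84]
 [  0.     0.     0.     1.  ]]
0.6644926153174715
```

View pics/w6c.png

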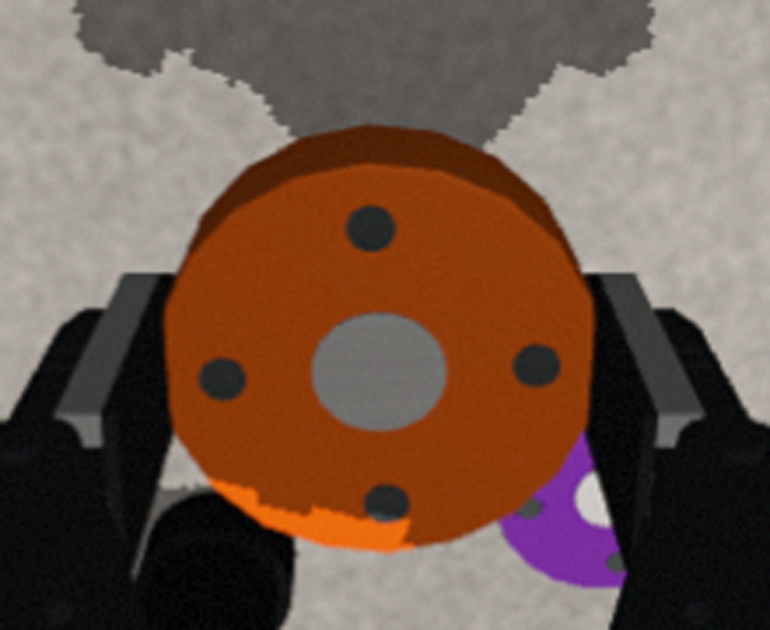

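View pics/s6c.png

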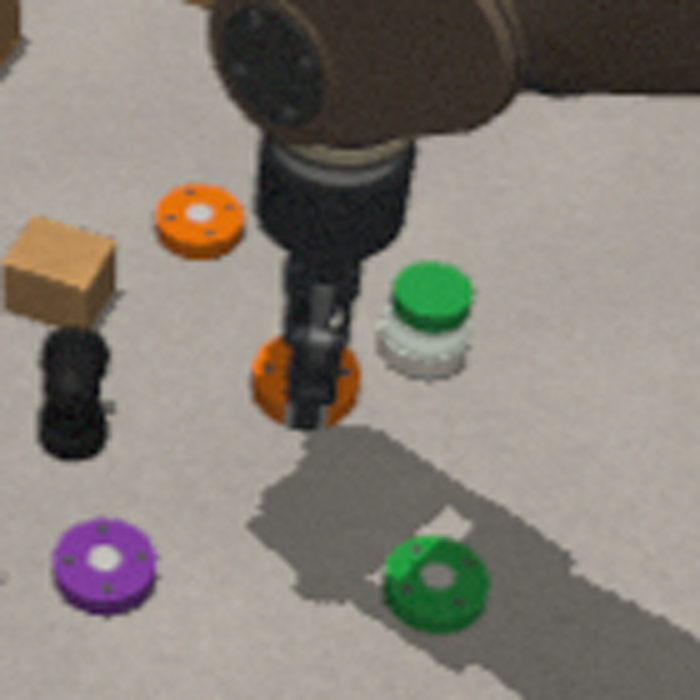

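```bash
cat > inhand.py <<'E'
from fit import *
def inhand(l,r,t,b,s,R0=30):
    c=camW(np.eye(4)); th=np.linspace(0,2*np.pi,120)
    def f(p):
        U=proj(c,np.c_[p[0]+R0*np.cos(th),p[1]+R0*np.sin(th),np.full(120,p[2])])
        m=proj(c,[p[0],p[1],p[2]])[0]
        return np.r_[U[:,0].min()-l,U[:,0].max()-r,U[:,1].min()-t,U[:,1].max()-b,m-s]
    o=least_squares(f,[0,0,-12]);print('disc upper face in tool',o.x,'res',f(o.x));return o.x
E
python3 - <<'E'
from inhand import *
k=lambda x,o:o+(x+.5)/3.5-.5
inhand(k(166,210),k(593,210),k(164,160),k(552,160),(k(379,210),k(372,160)))
E
```

```text
disc upper face in tool [ -2.94  -0.09 -10.3 ] res [-0.99  0.9   1.18 -0.91  0.09 -0.41]
```

```bash
python3 - <<'E'
from inhand import *
c=camW(np.eye(4)); k=lambda x,o:o+(x+.5)/3.5-.5
for z in (-10,-13,-16):
    o,d=ray(c,[(k(379,210),k(372,160)),(k(371,210),k(228,160)),(k(386,210),k(502,160)),(k(222,210),k(378,160)),(k(536,210),k(365,160))]); P=o+d*((z-o[2])/d[:,2])[:,None]
    print(z,P[0], 'dots dist x/y dir',np.linalg.norm(P[1]-P[2]),np.linalg.norm(P[3]-P[4]),'half',np.linalg.norm(P[1]-P[0]),np.linalg.norm(P[2]-P[0]))
# reference from w3 crop: dots on bench z=16
W=np.load('pics/w3.npy');cc=camW(W);j=lambda x,y:(280+(x+.5)/7-.5,130+(y+.5)/7-.5)
P=onz(cc,[j(285,323),j(277,167),j(291,475),j(125,332),j(443,318)],16)
print(np.linalg.norm(P[1]-P[2]),np.linalg.norm(P[3]-P[4]),np.linalg.norm(P[1]-P[0]),np.linalg.norm(P[2]-P[0]))
E
```

```text
-10 [ -3.35  -0.13 -10.  ] dots dist x/y dir 43.4184551249642 43.669332384118206 half 21.82569324021553 21.592775162182924
-13 [ -1.51  -0.13 -13.  ] dots dist x/y dir 42.43878551045794 42.684002116162716 half 21.333230566879177 21.105567921428456
-16 [  0.33  -0.13 -16.  ] dots dist x/y dir 41.4591158959517 41.698671848207226 half 20.840767893542868 20.618360680673963
42.05457665143096 41.92870424853834 20.840692773379114 21.214560255808674
```

```bash
python3 - <<'E'
from h import *
X,Y,a=axes(17.6)
C=np.array([622.3,182.6,130.5])
plan(T(tilt(),C+a*150+0.5*(-X)*-1*0),8)
plan(T(tilt(),C+a*150),10)
print(C+a*150)
E
```

```text
rows 8 x [-1.909  2.607 -1.393] [ 0.   -4.39 -0.01]
rows 10 x [-1.536  2.085 -1.103] [ 0.   -3.51 -0.01]
[540.29084404 156.58516334 253.37280664]
```

Emit:
{"fn": "apply_moves", "kwargs": {"deltas": [[[-1.54,2.08,-1.1,0,-3.5,0,5.5],[-1.54,2.08,-1.1,0,-3.5,0,5.5],[-1.54,2.08,-1.1,0,-3.5,0,5.5],[-1.54,2.08,-1.1,0,-3.5,0,5.5],[-1.54,2.08,-1.1,0,-3.5,0,5.5],[-1.54,2.08,-1.1,0,-3.5,0,5.5],[-1.54,2.08,-1.1,0,-3.5,0,5.5]]]}}

```text
time: 5.75
position: [536.0, 89.7, 202.8]
tcp_rot: [0.21, -0.149, 0.966, 0.032]
ft_force: [-0.1, -0.5, -1.5]
finger_gap: 0.665
```

Emit:
{"fn": "apply_moves", "kwargs": {"deltas": [[[-1.54,2.08,-1.1,0,-3.5,0,5.5],[-1.54,2.08,-1.1,0,-3.5,0,5.5],[-1.54,2.08,-1.1,0,-3.5,0,5.5],[0,0,0,0,0,0,5.5],[0,0,0,0,0,0,5.5],[0,0,0,0,0,0,5.5]]]}}

```text
time: 6.25
position: [541.4, 155.4, 252.9]
tcp_rot: [0.296, -0.146, 0.943, 0.045]
ft_force: [0.6, -0.3, -1.0]
finger_gap: 0.662
```

```bash
python3 - <<'E'
from fit import *
W=cur();print(W);np.save('pics/w7.npy',W);print(manip.read_state()['joint_pos'])
im=manip.grab_frame('wrist');cv2.imwrite('pics/w7.png',im)
C=np.array([622.3,182.6,130.5]);X,Y,a=axes()
print('mag frame of TCP',np.c_[X,Y,a].T@(W[:3,3]-C)); plan(T(tilt(),C+a*150),1,W)
E
```

```text
[[ -0.78  -0.3    0.55 541.44]
 [ -0.25   0.95   0.17 155.4 ]
 [ -0.57  -0.    -0.82 252.94]
 [  0.     0.     0.     1.  ]]
[ 0.03 -0.29  2.19  0.26  0.66 -2.  ]
mag frame of TCP [  0.35  -1.48 149.22]
rows 1 x [ 0.04  0.15 -0.08] [-0.09 -0.16 -0.03]
```

View pics/w7.png

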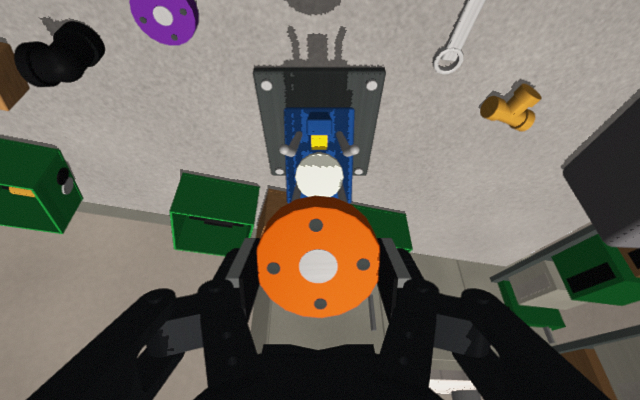

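```bash
python3 - <<'E'
from h import *
im=cv2.imread('pics/w7.png');crop(im,260,90,380,210,6,'pics/w7c.png')
E
```

```text
(no output)
```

View pics/w7c.png

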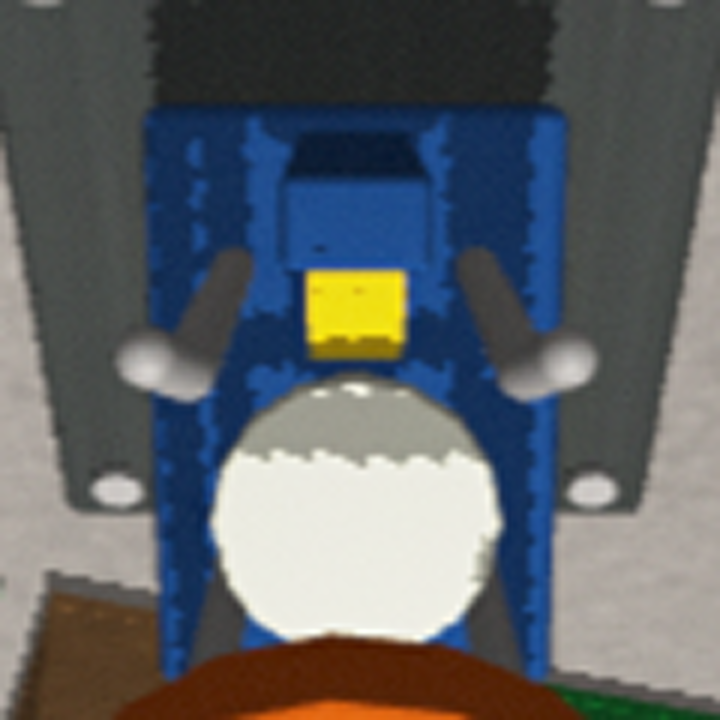

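```bash
python3 - <<'E'
from fit import *
W=np.load('pics/w7.npy');c=camW(W)
k=lambda x,y:(260+(x+.5)/6-.5,90+(y+.5)/6-.5)
L.update(pf=(-22,0,14),pl=(0,22,14),pr=(0,-22,14),nose=(-23,0,0),nl=(-23,7,0),nr=(-23,-7,0),rl=(-28-4.8,23+4,50),rr=(-28-4.8,-23-4,50))
obs=[('pf',k(357,375)),('pl',k(502,525)),('pr',k(212,525)),('nl',k(402,358)),('nr',k(307,358)),('rodfl',k(572,360)),('rodfr',k(144,360))]
p=[622.3,182.6,130.5,17.6,6.7]
print(resid(p,obs,c))
s=least_squares(lambda q:np.r_[resid(np.r_[q,6.7],obs,c).ravel(),(q[2]-130.5)/3,(q[3]-17.6)*3],p[:4],loss='soft_l1');print(s.x);print(resid(np.r_[s.x,6.7],obs,c))
X,Y,a=axes();print(np.c_[X,Y,a].T@(W[:3,3]-s.x[:3]))
E
```

```text
[[0.78 2.69]
 [0.34 1.18]
 [1.12 1.14]
 [0.62 1.6 ]
 [1.65 1.59]
 [0.02 0.16]
 [1.7  0.11]]
[619.74 180.97 131.76  17.59]
[[-0.07  1.43]
 [-0.23  0.2 ]
 [ 0.03  0.16]
 [-0.11  0.35]
 [ 0.76  0.34]
 [-0.51 -1.36]
 [ 0.28 -1.42]]
[  2.03  -0.7  146.51]
```

Emit:
{"fn": "apply_moves", "kwargs": {"deltas": [[[0.1,0.11,1.5,0,0,0,5.5],[0,0,2,0,0,0,5.5],[0,0,2,0,0,0,5.5],[0,0,1.5,0,0,0,5.5],[0,0,0,0,0,0,5.5],[0,0,0,0,0,0,5.5],[0,0,0,0,0,0,5.5]]]}}

```text
time: 6.88
position: [579.6, 167.9, 197.2]
tcp_rot: [0.298, -0.145, 0.943, 0.045]
ft_force: [1.3, -0.8, -1.0]
finger_gap: 0.665
```

```bash
python3 - <<'E'
from fit import *
W=cur();print(W);np.save('pics/w8.npy',W);print(manip.read_state()['joint_pos'])
im=manip.grab_frame('wrist');cv2.imwrite('pics/w8.png',im);crop(im,200,90,440,330,3.2,'pics/w8c.png')
im=manip.grab_frame('side');cv2.imwrite('pics/s8.png',im);crop(im,205,150,325,290,5,'pics/s8c.png')
im=manip.grab_frame('top');cv2.imwrite('pics/t8.png',im)
C=np.array([621,181.8,131]);X,Y,a=axes()
print('mag frame of TCP',np.c_[X,Y,a].T@(W[:3,3]-C)); plan(T(tilt(),W[:3,3]),1,W)
E
```

```text
[[ -0.78  -0.3    0.55 579.61]
 [ -0.25   0.95   0.17 167.88]
 [ -0.57  -0.    -0.82 197.22]
 [  0.     0.     0.     1.  ]]
[ 0.05 -0.12  2.16  0.29  0.52 -2.03]
mag frame of TCP [ 2.22 -0.76 79.28]
rows 1 x [ 0. -0. -0.] [-0.15  0.05 -0.07]
```

View pics/w8c.png

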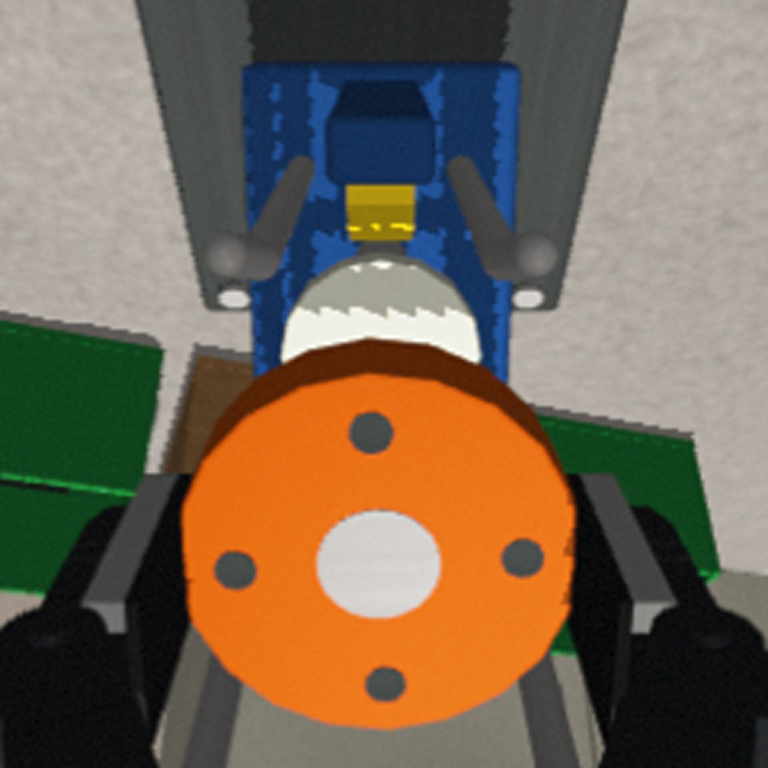

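View pics/s8c.png

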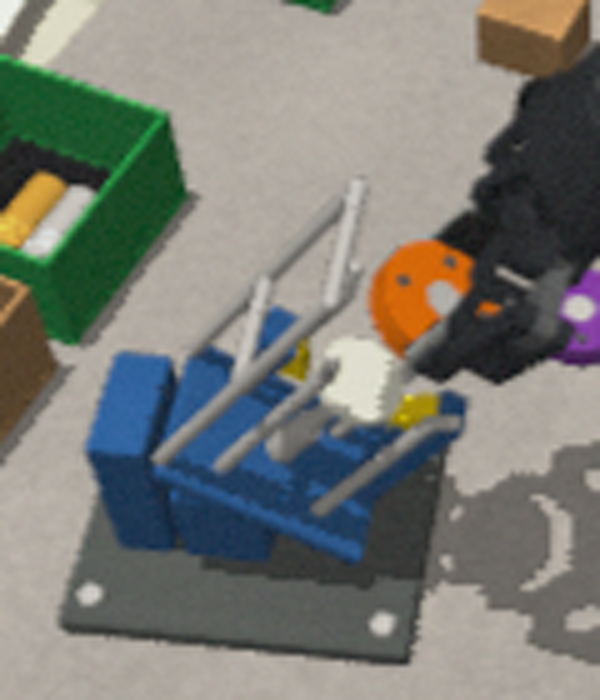

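```bash
cat > joint.py <<'E'
from fit import *
L.update(pf=(-22,0,14),pl=(0,22,14),pr=(0,-22,14),nl=(-23,7,0),nr=(-23,-7,0))
k7=lambda x,y:(260+(x+.5)/6-.5,90+(y+.5)/6-.5)
k8=lambda x,y:(200+(x+.5)/3.2-.5,90+(y+.5)/3.2-.5)
V=[(camW(np.load('pics/w7.npy')),[('pf',k7(357,375)),('pl',k7(502,525)),('pr',k7(212,525)),('nl',k7(402,358)),('nr',k7(307,358)),('rodfl',k7(572,360)),('rodfr',k7(144,360))]),
(camW(np.load('pics/w8.npy')),[('pf',k8(381,258)),('nl',k8(414,240)),('nr',k8(346,240)),('rodfl',k8(534,254)),('rodfr',k8(229,254))]),
(camW(W2),[('plat',wc(234.5,318)),('hoop',wc(236.5,567)),('h1',wc(351,567)),('h2',wc(121,567)),('rodfl',wc(318,249)),('rodfr',wc(150,249)),('rodbl',wc(315,439)),('rodbr',wc(156,439))])]
def f(q): return np.concatenate([resid(q,o,c).ravel() for c,o in V])
s=least_squares(f,[621,182,131,17.6,6.7],loss='soft_l1');print(s.x)
for c,o in V: print(resid(s.x,o,c))
X,Y,a=axes(s.x[3]);
for n in '78': print(np.c_[X,Y,a].T@(np.load(f'pics/w{n}.npy')[:3,3]-s.x[:3]))
for i in (0,1,2):
    c,o=V[i]; s2=least_squares(lambda q:np.r_[resid(np.r_[q,s.x[3:]],o,c).ravel(),(q[2]-131)/4],s.x[:3],loss='soft_l1'); print(i,s2.x,np.c_[X,Y,a].T@(s2.x-s.x[:3]))
E
python3 joint.py
```

```text
[618.59 180.93 132.74  17.77   5.83]
[[ 0.18  1.36]
 [ 0.2   0.21]
 [ 0.22  0.26]
 [ 0.19  0.25]
 [ 0.99  0.27]
 [-0.86 -0.69]
 [ 0.99 -0.59]]
[[ 0.36  0.89]
 [-0.21  0.3 ]
 [ 1.59  0.33]
 [ 0.4  -0.1 ]
 [-0.08  0.06]]
[[-0.34  0.46]
 [-1.03  0.77]
 [ 0.37 -0.49]
 [-2.02 -0.13]
 [-0.92 -1.09]
 [-0.36 -0.71]
 [-1.06 -1.1 ]
 [-0.15 -0.81]]
[  2.37  -0.76 145.06]
[ 3.31 -0.53 76.39]
0 [617.54 180.34 133.71] [-0.41 -0.24  1.46]
1 [619.14 180.9  132.07] [ 0.03 -0.19 -0.84]
2 [620.44 182.21 131.75] [ 1.19  0.66 -2.05]
```

Emit:
{"fn": "apply_moves", "kwargs": {"deltas": [[[0.2,0.06,1.0,0,0,0,5.5],[0,0,0.7,0,0,0,5.5],[0,0,0.5,0,0,0,5.5],[0,0,0,0,0,0,5.5],[0,0,0,0,0,0,5.5],[0,0,0,0,0,0,5.5]]], "newtons": 60}}

```text
time: 7.53
position: [589.9, 172.6, 178.1]
tcp_rot: [0.298, -0.145, 0.942, 0.045]
ft_force: [0.0, 0.4, -1.0]
finger_gap: 0.666
```

```bash
python3 - <<'E'
from fit import *
W=cur();print(W[:3,3]);np.save('pics/w9.npy',W)
im=manip.grab_frame('wrist');cv2.imwrite('pics/w9.png',im);crop(im,200,90,440,330,3.2,'pics/w9c.png')
W=cur();print(W[:3,3])
C=np.array([619.5,181.3,132]);X,Y,a=axes()
print('mag frame of TCP',np.c_[X,Y,a].T@(W[:3,3]-C))
E
```

```text
[589.9  172.56 178.06]
[589.97 172.52 178.31]
mag frame of TCP [ 1.33  0.56 55.6 ]
```

View pics/w9c.png

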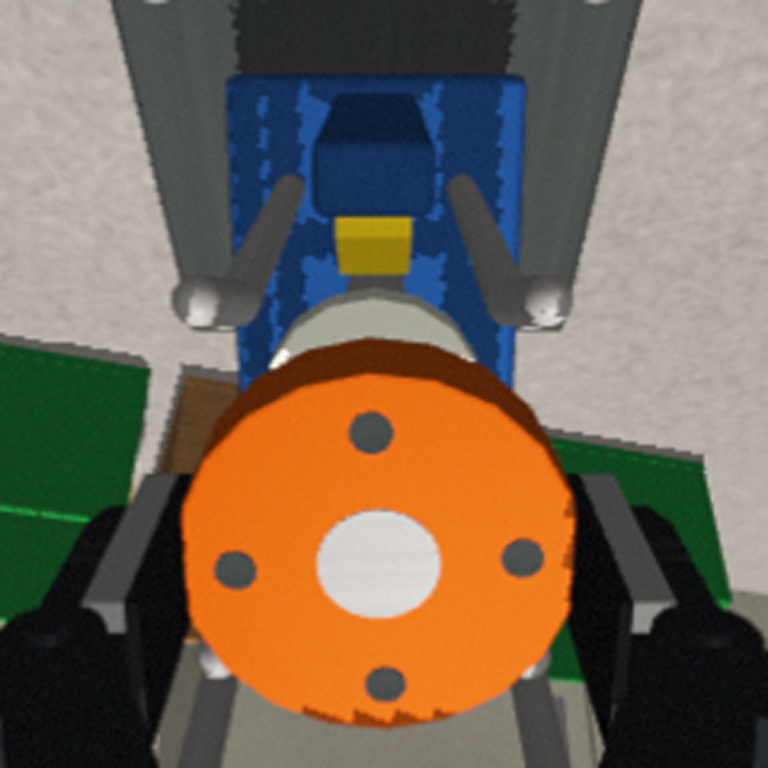

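```bash
python3 - <<'E'
from fit import *
im=cv2.imread('pics/w9.png');crop(im,245,170,400,310,5,'pics/w9d.png')
c=camW(np.eye(4));k8=lambda x,y:(200+(x+.5)/3.2-.5,90+(y+.5)/3.2-.5)
for z in (2,5.6,9):
    o,d=ray(c,[k8(197,303),k8(548,303),k8(217,660),k8(533,660)]);P=o+d*((z-o[2])/d[:,2])[:,None];print(z,P[:,:2].ravel(),P.mean(0))
E
```

```text
2 [ 34.21 -27.61  34.26  25.62 -29.78 -27.75 -29.72  26.49] [ 2.24 -0.81  2.  ]
5.6 [ 33.12 -28.3   33.17  26.26 -32.45 -28.43 -32.39  27.15] [ 0.36 -0.83  5.6 ]
9 [ 32.1  -28.94  32.15  26.87 -34.98 -29.08 -34.92  27.78] [-1.41 -0.84  9.  ]
```

View pics/w9d.png

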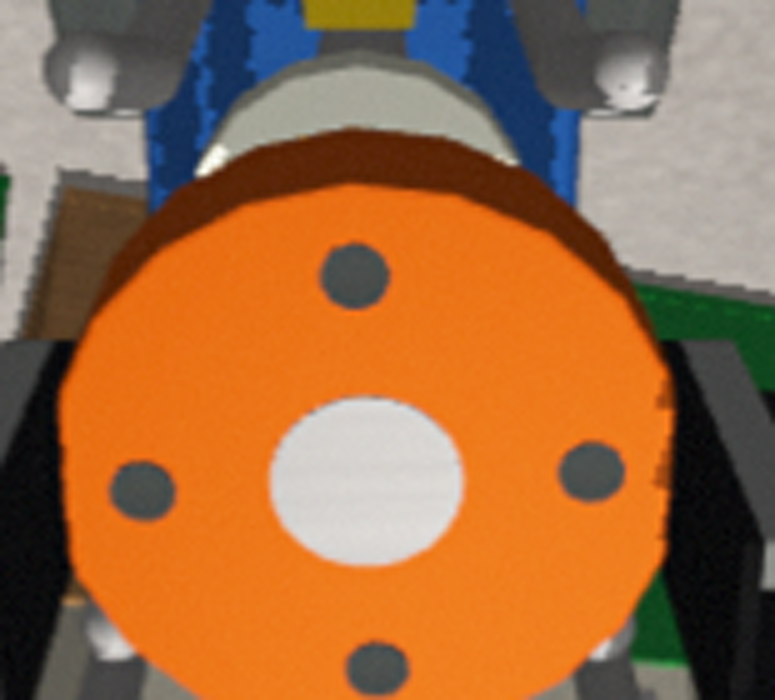

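Emit:
{"fn": "apply_moves", "kwargs": {"deltas": [[[0.07,-0.08,0.5,0,0,0,5.5],[0,0,0.5,0,0,0,5.5],[0,0,0.5,0,0,0,5.5],[0,0,0.3,0,0,0,5.5],[0,0,0,0,0,0,5.5],[0,0,0,0,0,0,5.5]]], "newtons": 35}}

```text
time: 8.08
position: [599.4, 174.6, 162.5]
tcp_rot: [0.298, -0.145, 0.942, 0.045]
ft_force: [-0.1, -0.5, -1.6]
finger_gap: 0.664
```

```bash
cat > st.py <<'E'
from fit import *
import sys
s=manip.read_state();W=cur()
C=np.array([619.5,181.3,132]);X,Y,a=axes();M=np.c_[X,Y,a].T
print('t',s['time'],'mag TCP',M@(W[:3,3]-C),'F mag',M@np.array(s['ft_force']),'tq',np.array(s['wrist_torque']),'gap',s['finger_gap'])
if len(sys.argv)>1:
    n=sys.argv[1];im=manip.grab_frame('wrist');cv2.imwrite(f'pics/{n}.png',im);crop(im,200,90,440,330,3.2,f'pics/{n}c.png');np.save(f'pics/{n}.npy',W)
E
python3 st.py w10
```

```text
t 8.0833 mag TCP [ 0.14 -0.26 37.18] F mag [-1.13 -0.42 -1.21] tq [-0.14  0.35  0.04] gap 0.663591971874101
```

View pics/w10c.png

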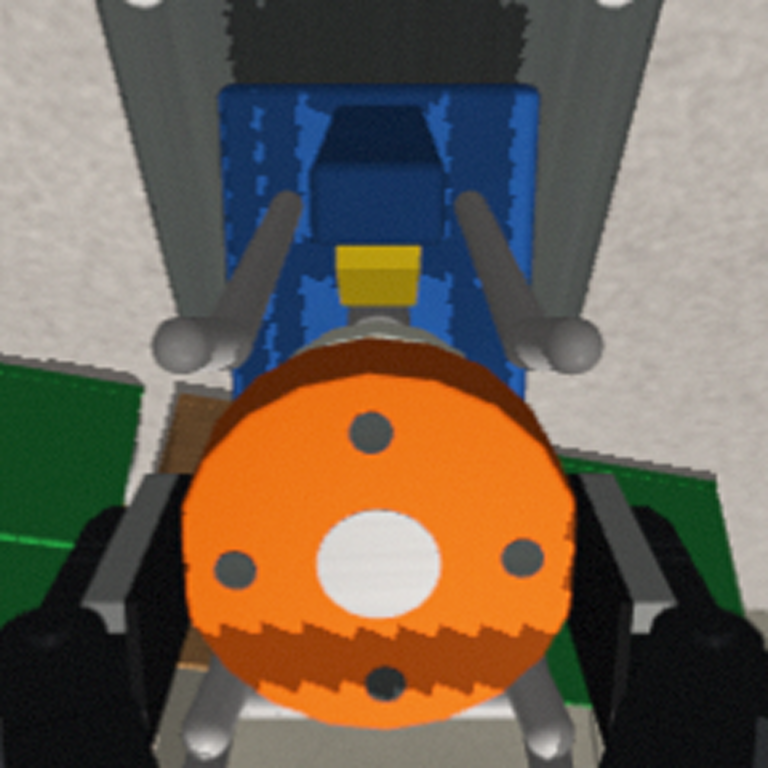

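Emit:
{"fn": "apply_moves", "kwargs": {"deltas": [[[0,0,0.4,0,0,0,5.5],[0,0,0.4,0,0,0,5.5],[0,0,0.3,0,0,0,5.5],[0,0,0,0,0,0,5.5],[0,0,0,0,0,0,5.5]]]}}

```text
time: 8.55
position: [605.4, 176.6, 153.6]
tcp_rot: [0.298, -0.145, 0.942, 0.045]
ft_force: [-0.4, 0.3, -0.4]
finger_gap: 0.662
```

```bash
python3 st.py w11
```

```text
t 8.55 mag TCP [ 0.18 -0.24 26.25] F mag [-0.45  0.4  -0.13] tq [-0.09  0.37 -0.02] gap 0.6616093454146659
```

View pics/w11c.png

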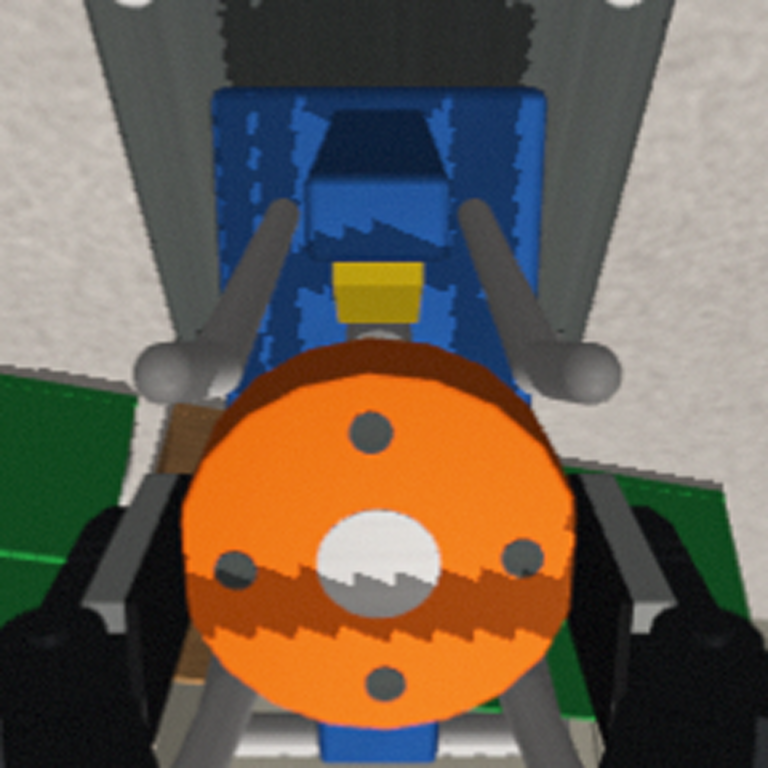

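Emit:
{"fn": "apply_moves", "kwargs": {"deltas": [[[0,0,0.4,0,0,0,5.5],[0,0,0.3,0,0,0,5.5],[0,0,0.3,0,0,0,5.5],[0,0,0,0,0,0,5.5],[0,0,0,0,0,0,5.5]]]}}

```text
time: 9.02
position: [610.9, 178.2, 145.5]
tcp_rot: [0.298, -0.145, 0.942, 0.045]
ft_force: [0.2, 0.2, -1.7]
finger_gap: 0.661
```

```bash
python3 st.py
```

```text
t 9.0167 mag TCP [ 0.24 -0.31 16.27] F mag [-0.78  0.09 -1.48] tq [-0.11  0.39 -0.03] gap 0.6606287146310147
```

Now increase grip and press onto the platform.

Emit:
{"fn": "apply_moves", "kwargs": {"deltas": [[[0,0,0,0,0,0,5.4],[0,0,0.3,0,0,0,5.4],[0,0,0.3,0,0,0,5.4],[0,0,0.2,0,0,0,5.4],[0,0,0,0,0,0,5.4],[0,0,0,0,0,0,5.4]]], "newtons": 110}}

```text
time: 9.52
position: [615.3, 179.6, 140.0]
tcp_rot: [0.298, -0.146, 0.942, 0.045]
ft_force: [-6.4, -2.1, 4.5]
finger_gap: 0.657
```

```bash
python3 st.py w12
```

```text
t 9.5167 mag TCP [ 0.89 -0.32  9.13] F mag [-2.94 -0.1   7.58] tq [-0.23  0.66 -0.02] gap 0.6574768320341418
```

View pics/w12c.png

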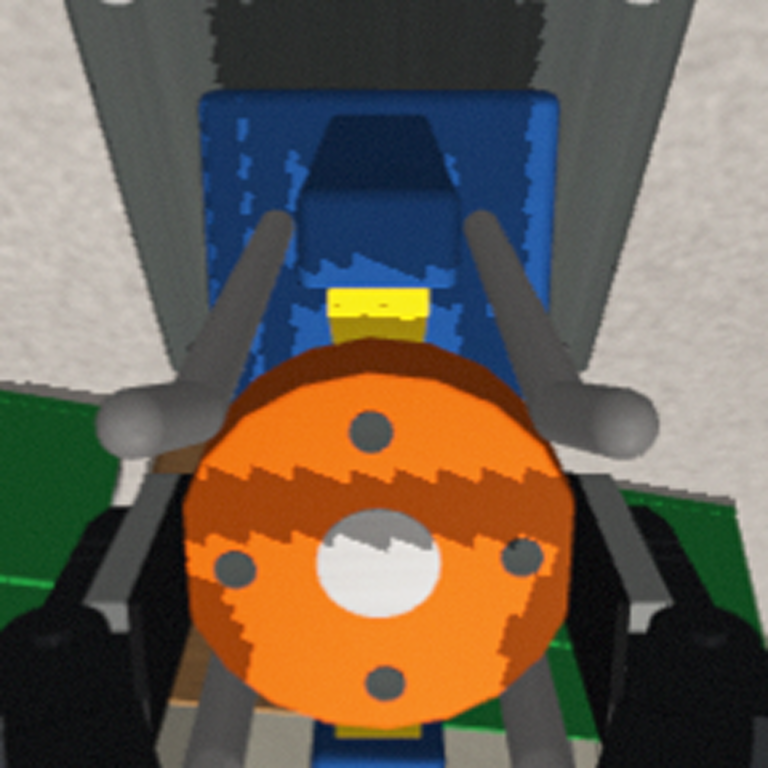

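Emit:
{"fn": "apply_moves", "kwargs": {"deltas": [[[0,0,0.4,0,0,0,5.4],[0,0,0.4,0,0,0,5.4],[0,0,0.4,0,0,0,5.4],[0,0,0,0,0,0,5.4],[0,0,0,0,0,0,5.4]]]}}

```text
time: 9.98
position: [622.1, 181.8, 130.1]
tcp_rot: [0.298, -0.146, 0.942, 0.045]
ft_force: [-4.6, -1.0, 3.6]
finger_gap: 0.658
```

```bash
python3 st.py
```

```text
t 9.9833 mag TCP [ 1.   -0.32 -3.06] F mag [-1.8   0.46  5.64] tq [-0.12  0.54  0.05] gap 0.6575504304858635
```

Emit:
{"fn": "apply_moves", "kwargs": {"deltas": [[[0,0,0.4,0,0,0,5.4],[0,0,0.4,0,0,0,5.4],[0,0,0.2,0,0,0,5.4],[0,0,0,0,0,0,5.4],[0,0,0,0,0,0,5.4]]]}}

```text
time: 10.4
position: [627.5, 183.5, 121.9]
tcp_rot: [0.298, -0.145, 0.942, 0.045]
ft_force: [-5.8, -2.5, 4.5]
finger_gap: 0.656
```

```bash
python3 st.py w13
```

```text
t 10.4 mag TCP [  1.    -0.29 -13.08] F mag [-2.56 -0.64  7.27] tq [-0.08  0.58  0.08] gap 0.6558392945401572
```

View pics/w13c.png

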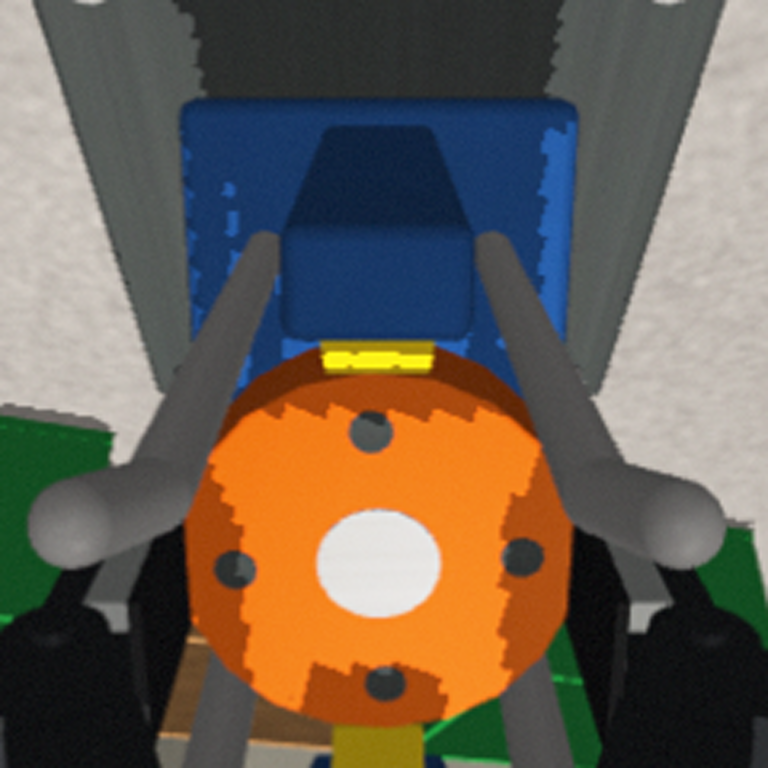

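Emit:
{"fn": "apply_moves", "kwargs": {"deltas": [[[0,0,0.3,0,0,0,5.4],[0,0,0.2,0,0,0,5.4],[0,0,0,0,0,0,5.4],[0,0,0,0,0,0,5.4]]]}}

```text
time: 10.78
position: [630.2, 184.4, 118.0]
tcp_rot: [0.298, -0.146, 0.942, 0.045]
ft_force: [-7.7, -1.5, 6.6]
finger_gap: 0.657
```

```bash
python3 st.py w14
```

```text
t 10.7833 mag TCP [  1.04  -0.31 -17.87] F mag [-2.64  0.87  9.86] tq [-0.23  0.71  0.05] gap 0.6567669739678205
```

View pics/w14c.png

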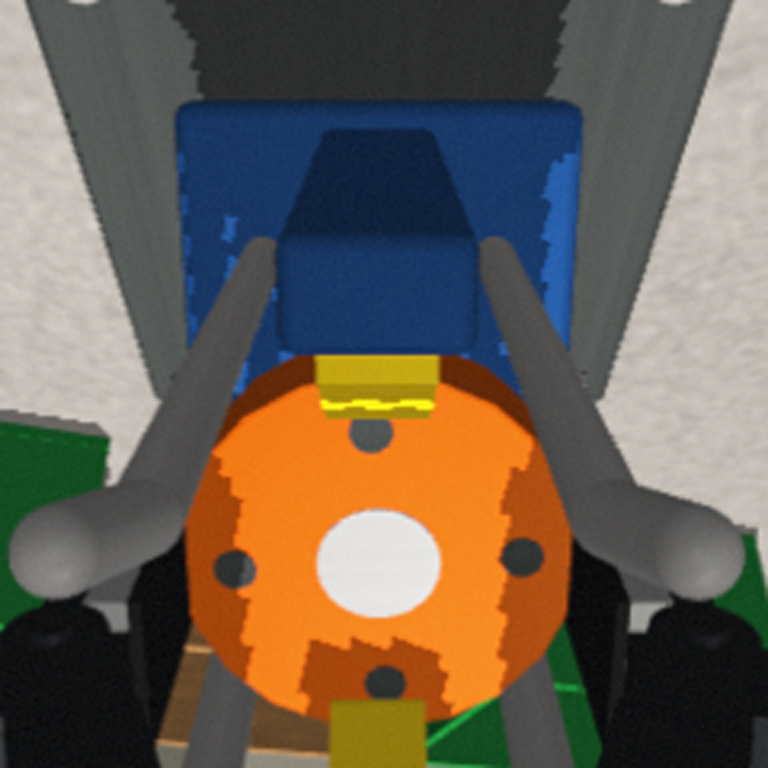

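Emit:
{"fn": "apply_moves", "kwargs": {"deltas": [[[0,0,0.1,0,0,0,5.4],[0,0,0,0,0,0,5.4],[0,0,0,0,0,0,6.5],[0,0,0,0,0,0,7.2],[0,0,0,0,0,0,7.8],[0,0,0,0,0,0,7.8],[0,0,0,0,0,0,7.8]]]}}

```text
time: 11.42
position: [630.8, 184.4, 116.3]
tcp_rot: [0.298, -0.145, 0.942, 0.045]
ft_force: [-0.4, -0.9, -0.3]
finger_gap: 0.913
```

```bash
python3 st.py w15
```

```text
t 11.4167 mag TCP [  0.64  -0.5  -19.56] F mag [-0.68 -0.72  0.17] tq [-0.13  0.25  0.02] gap 0.9131029847878949
```

View pics/w15c.png

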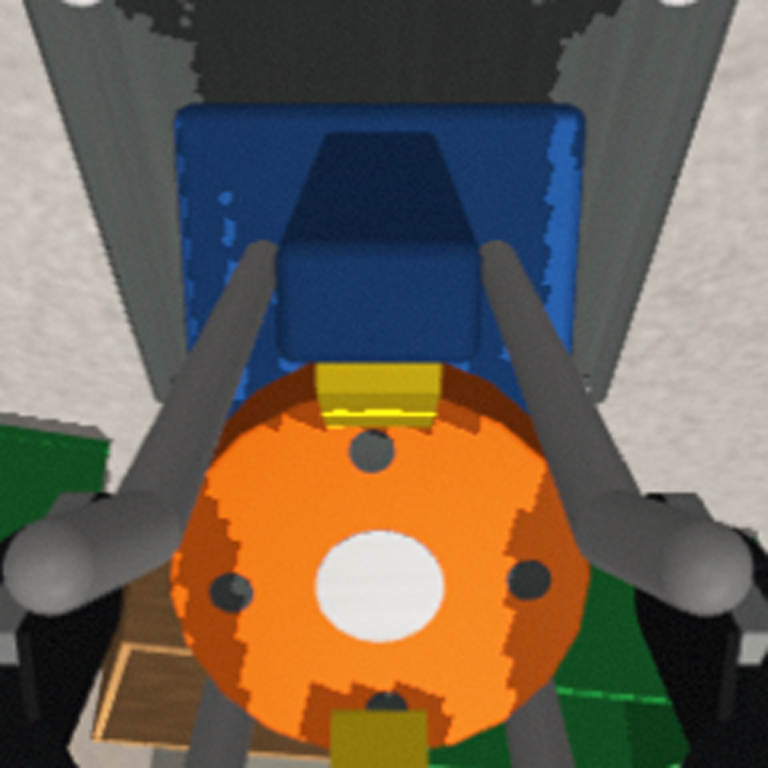

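Emit:
{"fn": "apply_moves", "kwargs": {"deltas": [[[0,0,-1,0,0,0,7.8],[0,0,-2,0,0,0,7.8],[0,0,-2.5,0,0,0,7.8],[0,0,-3,0,0,0,7.8],[0,0,-3,0,0,0,8.54],[0,0,-3,0,0,0,8.54],[0,0,-2,0,0,0,8.54]]]}}

```text
time: 12.05
position: [539.8, 155.9, 254.2]
tcp_rot: [0.3, -0.145, 0.942, 0.045]
ft_force: [0.7, 0.2, 0.4]
finger_gap: 1.001
```

```bash
python3 st.py w16; python3 - <<'E'
from h import *
plan(T(down(),[590,-150,200]),10)
print(cur()[:3,3])
T0=T(tilt(),cur()[:3,3])
plan(T(down(),[632,-283,150]),1,T(down(),[590,-150,200]))
plan(T(down(),[632.5,-283,150]),16)
M=np.linalg.inv(cur())@T(down(),[632.5,-283,150]);E=expm(np.real(logm(M))/16);W=cur()
for i in range(16):
    W=W@E;print(np.round(W[:3,3]),end=' ')
E
```

```text
t 12.05 mag TCP [  1.57  -0.14 148.12] F mag [ 0.85 -0.07 -0.07] tq [-0.07  0.22  0.05] gap 1.0009688258357474
rows 10 x [ 0.631 -3.065  0.408] [-0.02  3.56 -0.  ]
[540.41484379 155.93614579 257.9490437 ]
rows 1 x [  0.018 -13.947   5.   ] [ 0.  0. -0.]
rows 16 x [ 0.493 -2.788  0.562] [-0.02  2.22 -0.  ]
[548. 129. 251.] [556. 102. 243.] [563.  75. 236.] [570.  48. 229.] [576.  21. 222.] [583.  -6. 215.] [589. -34. 208.] [595. -61. 201.] [600. -89. 194.] [ 605. -116.  187.] [ 611. -144.  181.] [ 615. -171.  174.] [ 620. -199.  168.] [ 624. -227.  162.] [ 629. -255.  156.] [ 633. -283.  150.]
```

View pics/w16c.png

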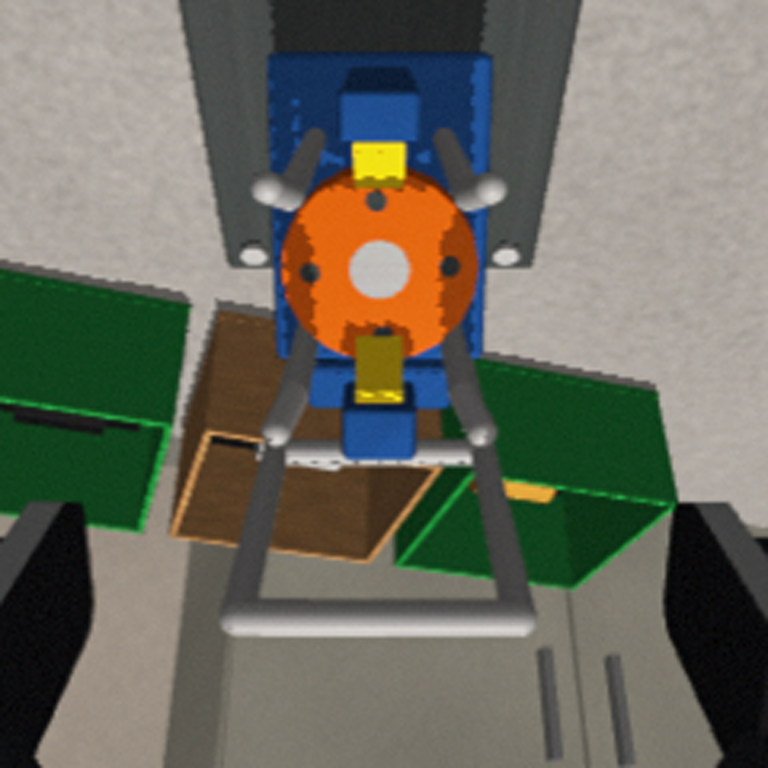

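Emit:
{"fn": "apply_moves", "kwargs": {"deltas": [[[0.49,-2.79,0.56,0,2.22,0,8.54],[0.49,-2.79,0.56,0,2.22,0,8.54],[0.49,-2.79,0.56,0,2.22,0,8.54],[0.49,-2.79,0.56,0,2.22,0,8.54],[0.49,-2.79,0.56,0,2.22,0,8.54],[0.49,-2.79,0.56,0,2.22,0,8.54],[0.49,-2.79,0.56,0,2.22,0,8.54],[0.49,-2.79,0.56,0,2.22,0,8.54]]]}}

```text
time: 12.77
position: [594.1, -62.6, 192.9]
tcp_rot: [0.148, -0.15, 0.977, 0.022]
ft_force: [1.3, -0.4, 0.2]
finger_gap: 1.002
```

Emit:
{"fn": "apply_moves", "kwargs": {"deltas": [[[0.49,-2.79,0.56,0,2.22,0,8.54],[0.49,-2.79,0.56,0,2.22,0,8.54],[0.49,-2.79,0.56,0,2.22,0,8.54],[0.49,-2.79,0.56,0,2.22,0,8.54],[0.49,-2.79,0.56,0,2.22,0,8.54],[0.49,-2.79,0.56,0,2.22,0,8.54],[0.49,-2.79,0.56,0,2.22,0,8.54],[0.49,-2.79,0.56,0,2.22,0,8.54]]]}}

```text
time: 13.43
position: [631.5, -284.8, 142.2]
tcp_rot: [-0.005, -0.152, 0.988, -0.001]
ft_force: [0.4, 0.5, -0.1]
finger_gap: 1.001
```

Emit:
{"fn": "apply_moves", "kwargs": {"deltas": [[[0,0,0,0,0,0,8.54],[0,0,0,0,0,0,8.54],[0,0,0,0,0,0,8.54]]]}}

```text
time: 13.68
position: [631.1, -282.8, 142.9]
tcp_rot: [-0.004, -0.152, 0.988, -0.001]
ft_force: [0.3, -0.1, -0.2]
finger_gap: 1.0
```

```bash
python3 - <<'E'
from fit import *
W=cur();print(W,manip.read_state()['joint_pos']);np.save('pics/w17.npy',W)
im=manip.grab_frame('wrist');cv2.imwrite('pics/w17.png',im)
E
```

```text
[[  -0.95   -0.3    -0.01  631.13]
 [  -0.3     0.95   -0.   -282.82]
 [   0.01    0.     -1.    142.86]
 [   0.      0.      0.      1.  ]] [-0.57  0.4   1.6  -0.01  1.15 -2.44]
```

View pics/w17.png

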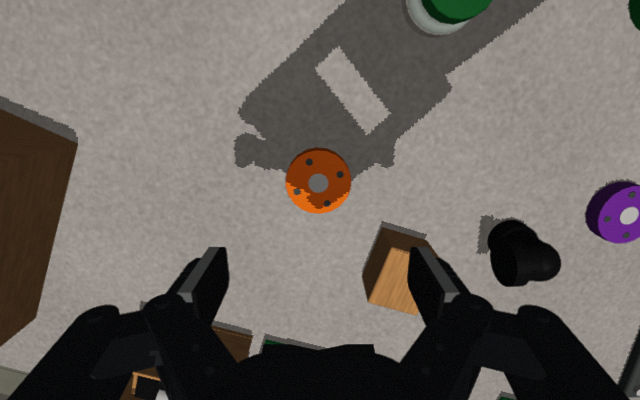

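```bash
python3 - <<'E'
from fit import *
W=np.load('pics/w17.npy')
P=onz(camW(W),[(318.5,183)],16);print(P)
plan(T(down(),[P[0,0],P[0,1],25]),6)
E
```

```text
[[ 631.91 -282.21   16.  ]]
rows 6 x [-0.02  0.    1.98] [-0.   -0.07 -0.01]
```

Emit:
{"fn": "apply_moves", "kwargs": {"deltas": [[[-0.02,0.0,2.2,0,-0.07,0,8.54],[-0.02,0.0,2.2,0,-0.07,0,8.54],[-0.02,0.0,2.2,0,-0.07,0,8.54],[-0.02,0.0,2.2,0,-0.07,0,8.54],[-0.02,0.0,1.8,0,-0.07,0,8.54],[-0.02,0.0,1.2,0,-0.07,0,8.54],[0,0,0,0,0,0,8.54],[0,0,0,0,0,0,8.54]]]}}

```text
time: 14.4
position: [631.9, -282.6, 26.1]
tcp_rot: [-0.0, -0.153, 0.988, -0.001]
ft_force: [0.3, -0.0, 0.8]
finger_gap: 1.003
```

```bash
python3 - <<'E'
from fit import *
W=cur();print(W);np.save('pics/w18.npy',W)
im=manip.grab_frame('wrist');cv2.imwrite('pics/w18.png',im)
E
```

```text
[[  -0.95   -0.3    -0.    631.94]
 [  -0.3     0.95   -0.   -282.56]
 [   0.     -0.     -1.     26.1 ]
 [   0.      0.      0.      1.  ]]
```

View pics/w18.png

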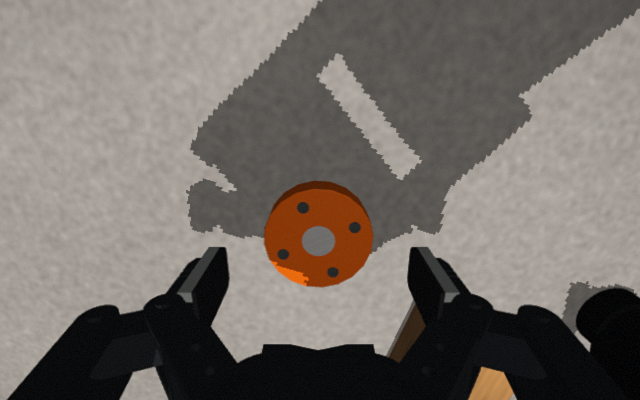

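Emit:
{"fn": "apply_moves", "kwargs": {"deltas": [[[0,0,1.0,0,0,0,8.54],[0,0,1.0,0,0,0,8.54],[0,0,0.5,0,0,0,8.54],[0,0,0,0,0,0,8.54],[0,0,0,0,0,0,8.54]]]}}

```text
time: 14.87
position: [631.5, -283.2, 0.2]
tcp_rot: [-0.001, -0.152, 0.988, -0.0]
ft_force: [0.4, 0.2, -0.1]
finger_gap: 0.997
```

Emit:
{"fn": "apply_moves", "kwargs": {"deltas": [[[0,0,0,0,0,0,6.5],[0,0,0,0,0,0,5.5],[0,0,0,0,0,0,5.5],[0,0,0,0,0,0,5.5],[0,0,0,0,0,0,5.5]]], "newtons": 60}}

```text
time: 15.28
position: [632.9, -284.0, 2.3]
tcp_rot: [0.001, -0.152, 0.988, -0.002]
ft_force: [-0.3, 0.0, 4.3]
finger_gap: 0.673
```

Emit:
{"fn": "apply_moves", "kwargs": {"deltas": [[[0,0,-0.5,0,0,0,5.5],[0,0,-1.5,0,0,0,5.5],[0,0,-3,0,0,0,5.5],[0,0,-3,0,0,0,5.5],[0,0,-3,0,0,0,5.5],[0,0,-3,0,0,0,5.5],[0,0,0,0,0,0,5.5],[0,0,0,0,0,0,5.5]]], "newtons": 60}}

```text
time: 15.95
position: [633.4, -284.1, 145.1]
tcp_rot: [0.002, -0.152, 0.988, -0.003]
ft_force: [-0.3, 0.3, -1.6]
finger_gap: 0.672
```

```bash
python3 st.py w19;python3 - <<'E'
from h import *
X,Y,a=axes();C=np.array([619.5,181.3,132])
W=cur();print(W)
T1=T(tilt(),C+a*150)
plan(T1,18)
M=np.linalg.inv(W)@T1;E=expm(np.real(logm(M))/18)
for i in range(18):
    W=W@E;print(np.round(W[:3,3]),end=' ')
E
```

```text
t 15.95 mag TCP [ -96.87 -447.78   83.88] F mag [-1.13  0.37 -1.18] tq [-0.03 -0.01 -0.02] gap 0.6717148820250296
[[-9.53628720e-01 -3.00981450e-01  1.55904307e-03  6.32074451e+02]
 [-3.00984415e-01  9.53626357e-01 -2.26988618e-03 -2.83243248e+02]
 [-8.03550931e-04 -2.63387632e-03 -9.99996208e-01  1.42204670e+02]
 [ 0.00000000e+00  0.00000000e+00  0.00000000e+00  1.00000000e+00]]
rows 18 x [-0.409  2.481 -0.545] [-0.01 -1.94 -0.  ]
[ 629. -258.  148.] [ 625. -234.  153.] [ 621. -209.  159.] [ 617. -184.  165.] [ 612. -159.  170.] [ 608. -135.  176.] [ 603. -110.  183.] [598. -86. 189.] [593. -61. 195.] [588. -37. 202.] [582. -13. 208.] [577.  12. 215.] [571.  36. 221.] [564.  60. 228.] [558.  84. 235.] [551. 108. 241.] [545. 132. 248.] [537. 155. 255.]
```

View pics/w19c.png

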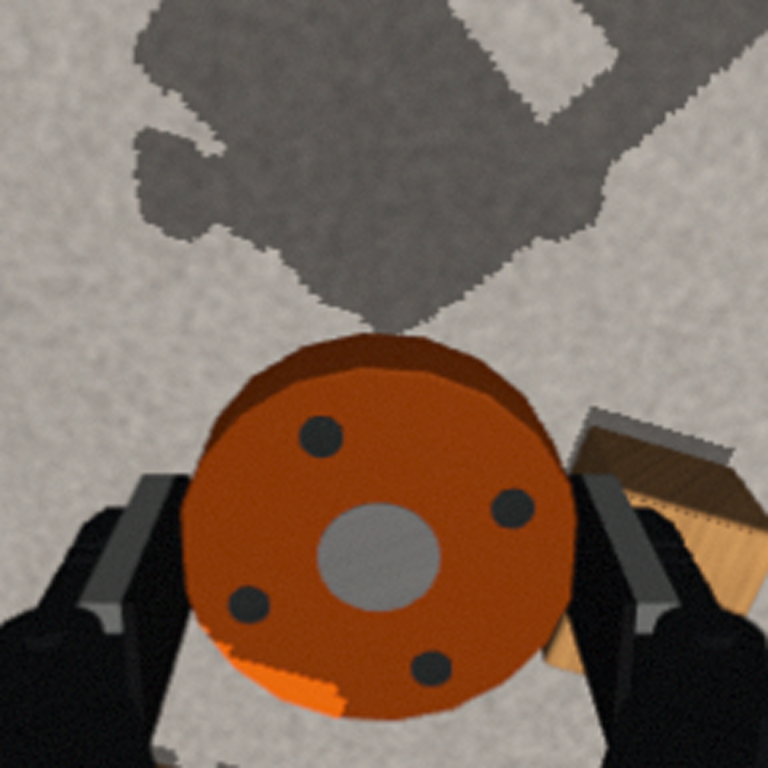

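Emit:
{"fn": "apply_moves", "kwargs": {"deltas": [[[-0.41,2.48,-0.55,0,-1.94,0,5.5],[-0.41,2.48,-0.55,0,-1.94,0,5.5],[-0.41,2.48,-0.55,0,-1.94,0,5.5],[-0.41,2.48,-0.55,0,-1.94,0,5.5],[-0.41,2.48,-0.55,0,-1.94,0,5.5],[-0.41,2.48,-0.55,0,-1.94,0,5.5],[-0.41,2.48,-0.55,0,-1.94,0,5.5],[-0.41,2.48,-0.55,0,-1.94,0,5.5]]]}}

```text
time: 16.67
position: [596.4, -84.1, 185.6]
tcp_rot: [0.132, -0.151, 0.979, 0.021]
ft_force: [0.3, 0.1, 0.3]
finger_gap: 0.669
```

```bash
python3 - <<'E'
from h import *
X,Y,a=axes();C=np.array([619.5,181.3,132])
print(cur()[:3,3])
plan(T(tilt(),C+a*150),10)
E
```

```text
[596.42462899 -84.05390882 185.61301163]
rows 10 x [-0.431  2.46  -0.567] [ 0.01 -1.96 -0.01]
```

Emit:
{"fn": "apply_moves", "kwargs": {"deltas": [[[-0.43,2.46,-0.57,0,-1.96,0,5.5],[-0.43,2.46,-0.57,0,-1.96,0,5.5],[-0.43,2.46,-0.57,0,-1.96,0,5.5],[-0.43,2.46,-0.57,0,-1.96,0,5.5],[-0.43,2.46,-0.57,0,-1.96,0,5.5],[-0.43,2.46,-0.57,0,-1.96,0,5.5],[-0.43,2.46,-0.57,0,-1.96,0,5.5],[-0.43,2.46,-0.57,0,-1.96,0,5.5]]]}}

```text
time: 17.33
position: [550.9, 107.5, 240.4]
tcp_rot: [0.264, -0.147, 0.952, 0.041]
ft_force: [0.6, -0.2, -1.1]
finger_gap: 0.666
```

Emit:
{"fn": "apply_moves", "kwargs": {"deltas": [[[-0.43,2.46,-0.57,0,-1.96,0,5.5],[-0.43,2.46,-0.57,0,-1.96,0,5.5],[0,0,0,0,0,0,5.5],[0,0,0,0,0,0,5.5],[0,0,0,0,0,0,5.5]]]}}

```text
time: 17.75
position: [538.4, 153.5, 255.2]
tcp_rot: [0.297, -0.146, 0.943, 0.045]
ft_force: [-0.6, -0.7, -0.8]
finger_gap: 0.669
```

```bash
python3 st.py w20; python3 - <<'E'
from h import *
X,Y,a=axes();C=np.array([619.5,181.3,132])
plan(T(tilt(),C+a*60),1)
E
```

```text
t 17.75 mag TCP [  0.48  -2.01 150.1 ] F mag [-1.08 -0.45 -0.26] tq [-0.07  0.31  0.01] gap 0.6687304731339221
rows 1 x [0.082 0.268 9.022] [-0.12 -0.04 -0.06]
```

View pics/w20c.png

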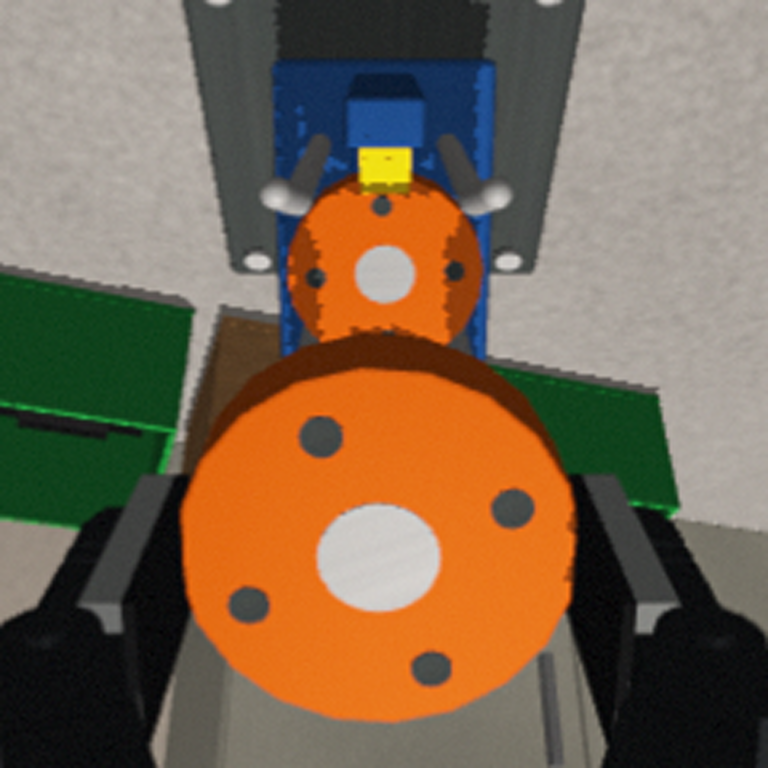

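Emit:
{"fn": "apply_moves", "kwargs": {"deltas": [[[-0.03,0.18,1.5,0,0,0,5.5],[0,0,2.2,0,0,0,5.5],[0,0,2.2,0,0,0,5.5],[0,0,1.8,0,0,0,5.5],[0,0,1.0,0,0,0,5.5],[0,0,0,0,0,0,5.5],[0,0,0,0,0,0,5.5],[0,0,0,0,0,0,5.5]]]}}

```text
time: 18.47
position: [586.9, 169.7, 186.4]
tcp_rot: [0.298, -0.145, 0.942, 0.045]
ft_force: [-0.1, -0.4, 0.4]
finger_gap: 0.668
```

```bash
python3 st.py w21
```

```text
t 18.4667 mag TCP [ 2.86 -1.23 64.37] F mag [ 0.07 -0.33  0.43] tq [-0.07  0.3   0.02] gap 0.6683700241796013
```

View pics/w21c.png

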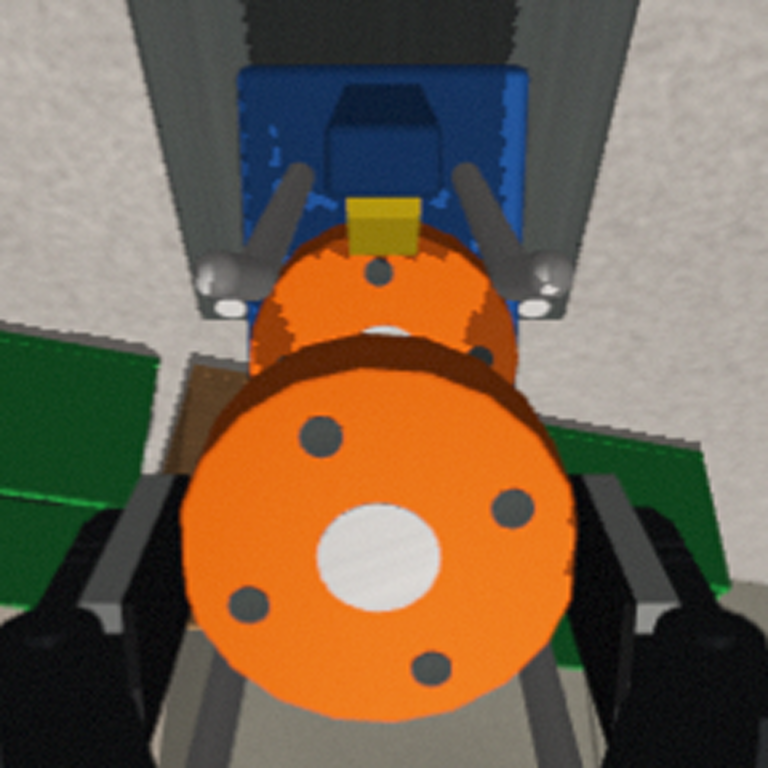

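Emit:
{"fn": "apply_moves", "kwargs": {"deltas": [[[0.18,0.09,0.4,0,0,0,5.5],[0,0,0.5,0,0,0,5.5],[0,0,0,0,0,0,5.5],[0,0,0,0,0,0,5.5],[0,0,0,0,0,0,5.5]]]}}

```text
time: 18.93
position: [589.8, 172.4, 177.8]
tcp_rot: [0.298, -0.145, 0.942, 0.045]
ft_force: [-0.8, -0.1, -0.3]
finger_gap: 0.675
```

```bash
python3 st.py w22
```

```text
t 18.9333 mag TCP [ 0.88  0.52 55.27] F mag [-0.83  0.1   0.17] tq [-0.13  0.37  0.  ] gap 0.6750598245646124
```

View pics/w22c.png

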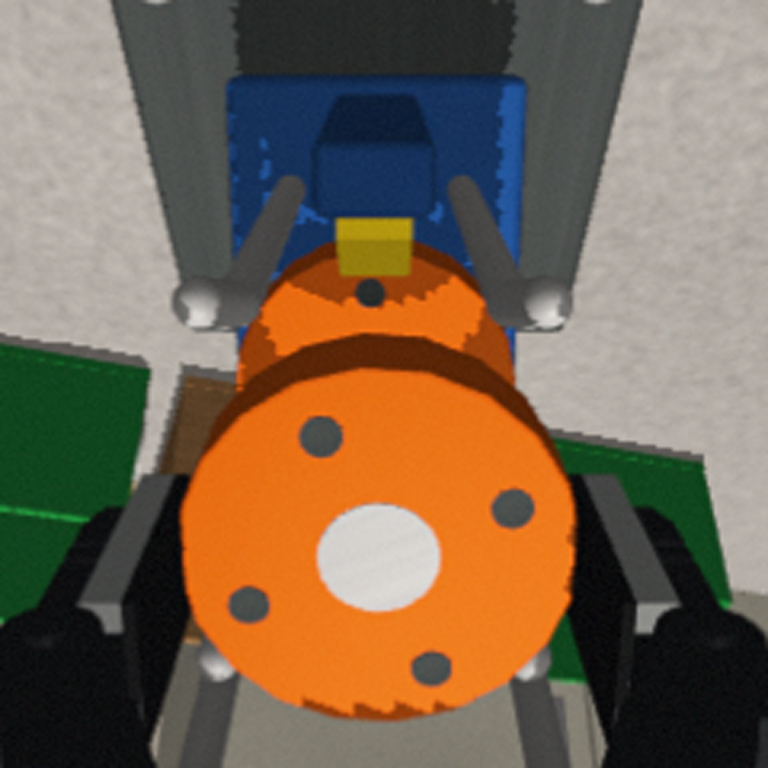

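Emit:
{"fn": "apply_moves", "kwargs": {"deltas": [[[0,-0.08,0.5,0,0,0,5.5],[0,0,0.5,0,0,0,5.5],[0,0,0.5,0,0,0,5.5],[0,0,0.3,0,0,0,5.5],[0,0,0,0,0,0,5.5],[0,0,0,0,0,0,5.5]]], "newtons": 35}}

```text
time: 19.48
position: [599.9, 174.7, 162.4]
tcp_rot: [0.298, -0.145, 0.942, 0.045]
ft_force: [0.1, -0.8, -1.4]
finger_gap: 0.673
```

```bash
python3 st.py w23
```

```text
t 19.4833 mag TCP [ 0.47 -0.32 36.76] F mag [-0.91 -0.81 -1.03] tq [-0.1   0.28 -0.06] gap 0.6729267657400044
```

View pics/w23c.png

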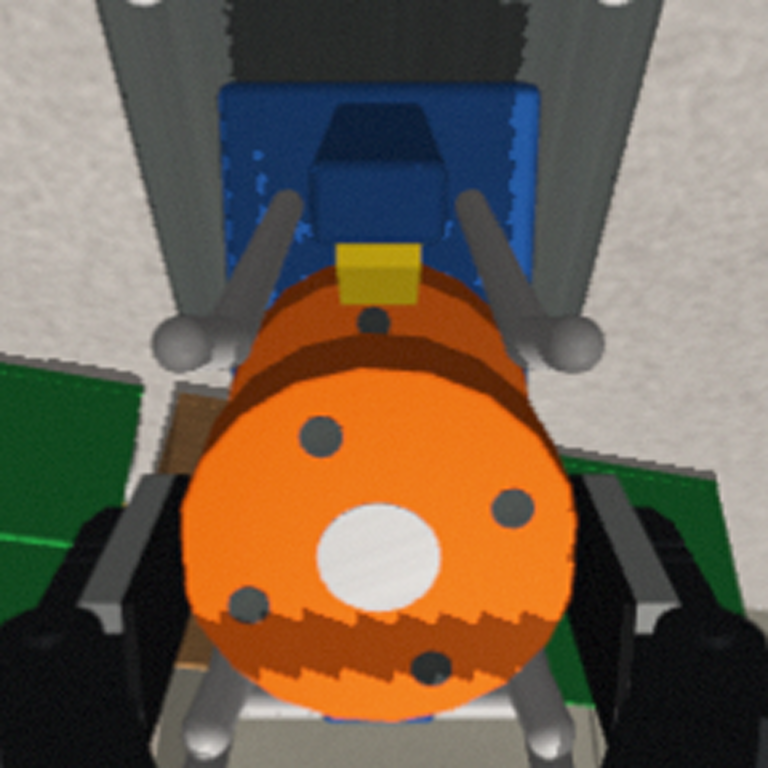

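Emit:
{"fn": "apply_moves", "kwargs": {"deltas": [[[0,0,0.4,0,0,0,5.5],[0,0,0.5,0,0,0,5.5],[0,0,0.5,0,0,0,5.5],[0,0,0.4,0,0,0,5.5],[0,0,0.2,0,0,0,5.5],[0,0,0,0,0,0,5.5],[0,0,0,0,0,0,5.5]]]}}

```text
time: 20.12
position: [610.9, 178.1, 146.3]
tcp_rot: [0.298, -0.145, 0.942, 0.045]
ft_force: [0.5, -0.2, -0.5]
finger_gap: 0.674
```

```bash
python3 st.py w24
```

```text
t 20.1167 mag TCP [ 0.73 -0.42 16.97] F mag [ 0.06 -0.35 -0.61] tq [-0.08  0.32  0.01] gap 0.6738520182898698
```

View pics/w24c.png

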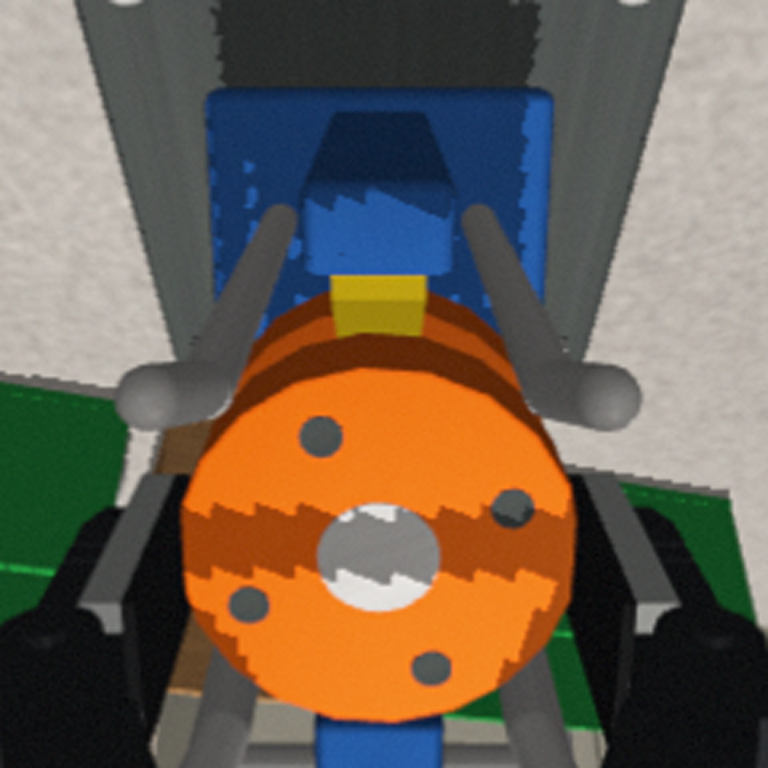

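Emit:
{"fn": "apply_moves", "kwargs": {"deltas": [[[0,0,0,0,0,0,5.4],[0,0,0.4,0,0,0,5.4],[0,0,0.4,0,0,0,5.4],[0,0,0.4,0,0,0,5.4],[0,0,0,0,0,0,5.4],[0,0,0,0,0,0,5.4]]], "newtons": 110}}

```text
time: 20.67
position: [617.7, 180.3, 137.4]
tcp_rot: [0.299, -0.145, 0.942, 0.045]
ft_force: [-2.9, -0.6, 2.3]
finger_gap: 0.657
```

```bash
python3 st.py w25
```

```text
t 20.6667 mag TCP [ 1.39 -0.41  5.57] F mag [-1.06  0.34  3.54] tq [-0.14  0.49 -0.04] gap 0.656710827053081
```

Emit:
{"fn": "apply_moves", "kwargs": {"deltas": [[[0,0,0.3,0,0,0,5.4],[0,0,0.3,0,0,0,5.4],[0,0,0,0,0,0,5.4],[0,0,0,0,0,0,5.4]]]}}

```text
time: 21.05
position: [621.6, 181.5, 133.3]
tcp_rot: [0.299, -0.145, 0.942, 0.045]
ft_force: [-4.8, -0.0, 5.0]
finger_gap: 0.653
```

```bash
python3 st.py w26
```

```text
t 21.05 mag TCP [ 2.37 -0.45 -0.13] F mag [-0.85  1.42  6.7 ] tq [-0.02  0.34  0.15] gap 0.6532353969618047
```

View pics/w26c.png

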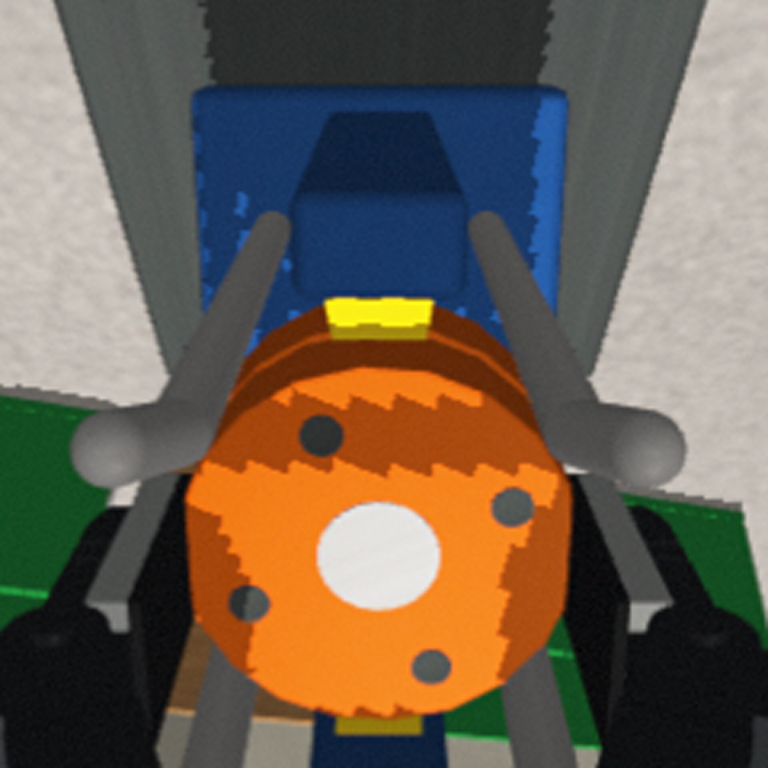

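Emit:
{"fn": "apply_moves", "kwargs": {"deltas": [[[0.05,0,0.3,0,0,0,5.4],[0.05,0,0.3,0,0,0,5.4],[0,0,0.2,0,0,0,5.4],[0,0,0,0,0,0,5.4],[0,0,0,0,0,0,5.4]]]}}

```text
time: 21.52
position: [625.7, 182.7, 127.0]
tcp_rot: [0.3, -0.145, 0.942, 0.045]
ft_force: [-5.0, -0.4, 7.4]
finger_gap: 0.655
```

```bash
python3 st.py w27
```

```text
t 21.5167 mag TCP [ 2.34 -0.5  -7.72] F mag [0.29 1.1  8.87] tq [0.16 0.31 0.17] gap 0.6545923704086941
```

View pics/w27c.png

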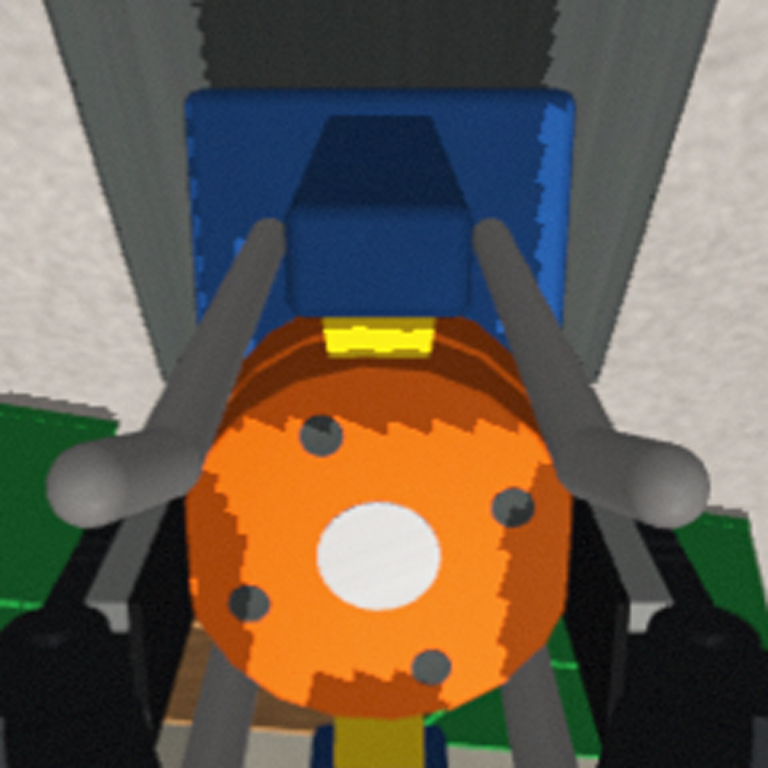

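Emit:
{"fn": "apply_moves", "kwargs": {"deltas": [[[0.05,0,0.3,0,0,0,5.4],[0,0,0.3,0,0,0,5.4],[0,0,0.2,0,0,0,5.4],[0,0,0,0,0,0,5.4],[0,0,0,0,0,0,5.4]]]}}

```text
time: 21.98
position: [630.0, 184.1, 120.6]
tcp_rot: [0.301, -0.145, 0.942, 0.045]
ft_force: [-5.8, 1.1, 7.7]
finger_gap: 0.655
```

```bash
python3 st.py w28
```

```text
t 21.9833 mag TCP [  2.37  -0.49 -15.52] F mag [0.17 2.78 9.23] tq [0.23 0.28 0.24] gap 0.6554799889287448
```

View pics/w28c.png

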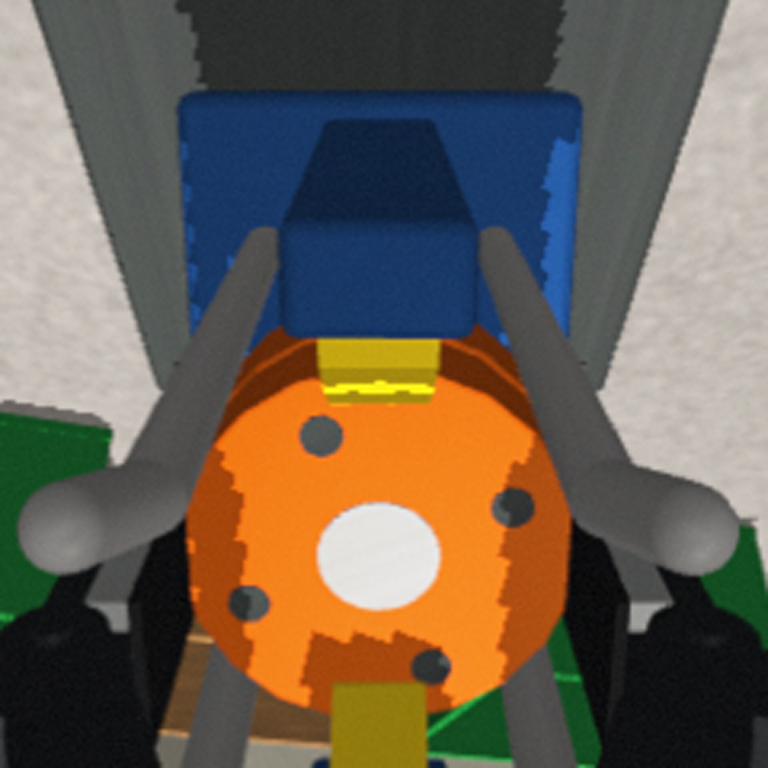

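Emit:
{"fn": "apply_moves", "kwargs": {"deltas": [[[0,0,0.15,0,0,0,5.4],[0,0,0.1,0,0,0,5.4],[0,0,0,0,0,0,5.4],[0,0,0,0,0,0,5.4]]]}}

```text
time: 22.37
position: [631.2, 184.6, 118.7]
tcp_rot: [0.3, -0.145, 0.942, 0.045]
ft_force: [-8.1, -0.7, 9.1]
finger_gap: 0.656
```

```bash
python3 st.py
```

```text
t 22.3667 mag TCP [  2.35  -0.44 -17.89] F mag [-1.28  1.8  12.01] tq [0.15 0.38 0.18] gap 0.6558907970521459
```

Emit:
{"fn": "apply_moves", "kwargs": {"deltas": [[[0,0,0,0,0,0,6.3],[0,0,0,0,0,0,6.8],[0,0,0,0,0,0,7.3],[0,0,0,0,0,0,7.8],[0,0,0,0,0,0,7.8],[0,0,0,0,0,0,7.8]]]}}

```text
time: 22.87
position: [629.7, 183.9, 115.4]
tcp_rot: [0.298, -0.145, 0.942, 0.045]
ft_force: [0.3, 1.0, -0.0]
finger_gap: 0.913
```

```bash
python3 st.py w29
```

```text
t 22.8667 mag TCP [ -0.91  -0.57 -19.59] F mag [ 0.46  0.85 -0.32] tq [-0.08  0.23  0.  ] gap 0.9132004409683603
```

View pics/w29c.png

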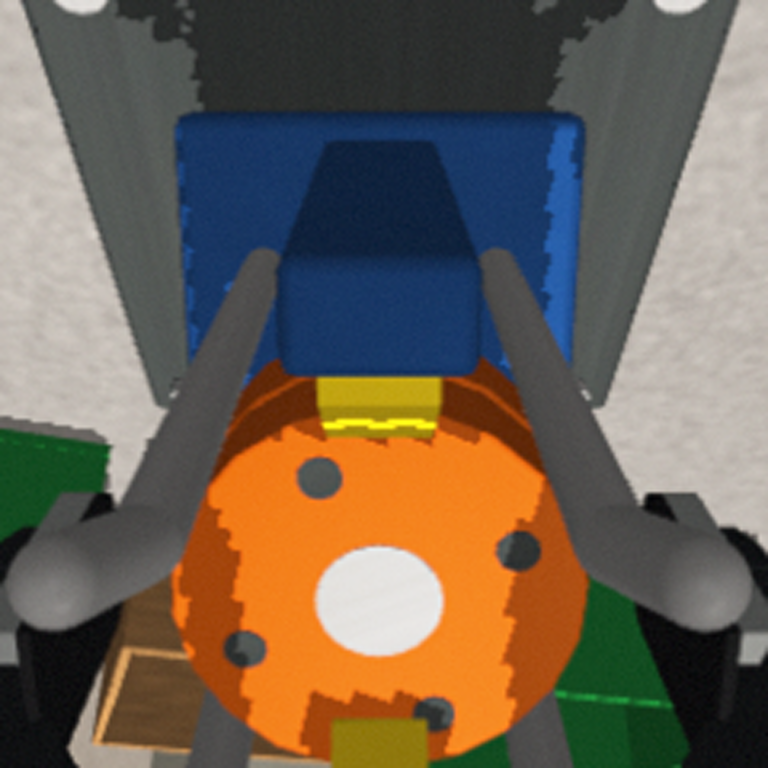

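Both catches hold it; retreat along the axis.

Emit:
{"fn": "apply_moves", "kwargs": {"deltas": [[[0,0,-1,0,0,0,7.8],[0,0,-2,0,0,0,7.8],[0,0,-2.5,0,0,0,7.8],[0,0,-3,0,0,0,7.8],[0,0,-3,0,0,0,7.8],[0,0,-3,0,0,0,7.8],[0,0,-2,0,0,0,7.8],[0,0,0,0,0,0,7.8]]]}}

```text
time: 23.58
position: [540.1, 155.5, 256.3]
tcp_rot: [0.303, -0.145, 0.941, 0.045]
ft_force: [1.2, 0.3, 1.0]
finger_gap: 0.911
```

Emit:
{"fn": "apply_moves", "kwargs": {"deltas": [[[1,0,-2,0,0,0,7.8],[1,0,-2,0,0,0,7.8],[0,0,0,0,0,0,7.8],[0,0,0,0,0,0,7.8],[0,0,0,0,0,0,7.8],[0,0,0,0,0,0,7.8],[0,0,0,0,0,0,7.8],[0,0,0,0,0,0,7.8]]]}}

```text
time: 24.25
position: [501.8, 143.9, 271.1]
tcp_rot: [0.297, -0.145, 0.943, 0.045]
ft_force: [0.0, -0.6, 1.0]
finger_gap: 0.912
```

```bash
python3 st.py w30;python3 - <<'E'
from h import *
s=manip.grab_frame('side');cv2.imwrite('pics/s30.png',s);crop(s,205,150,325,290,5,'pics/s30c.png')
t=manip.grab_frame('top');cv2.imwrite('pics/t30.png',t)
E
```

```text
t 24.25 mag TCP [-21.34  -0.03 184.73] F mag [ 0.46 -0.56  0.91] tq [-0.01  0.28  0.05] gap 0.9118801298563058
```

View pics/w30c.png

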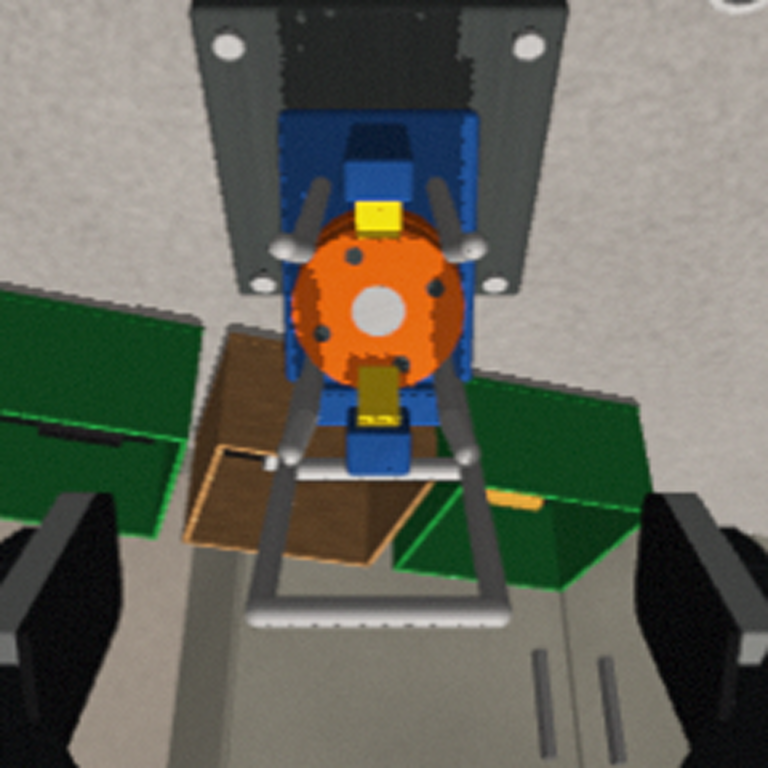

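View pics/s30c.png

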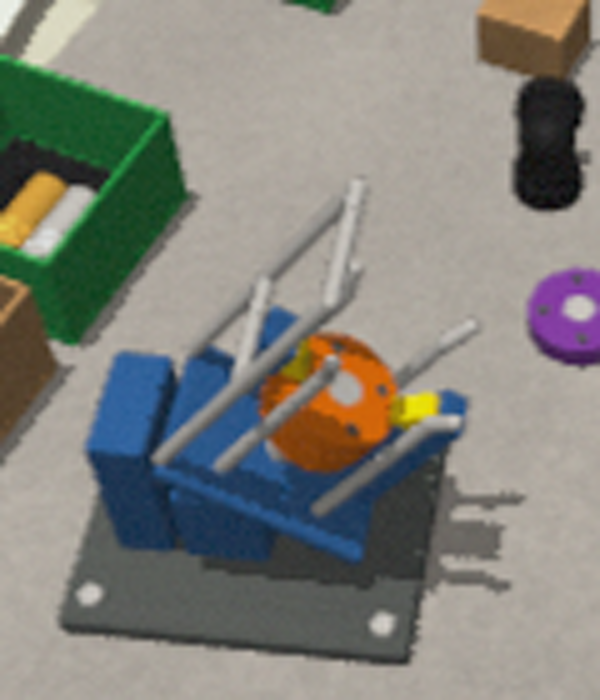

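View pics/t30.png

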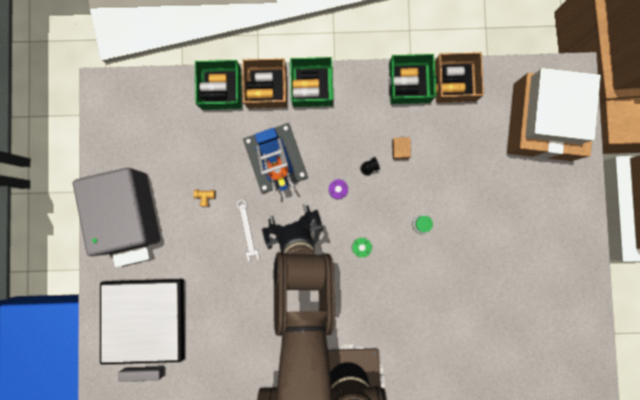

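```bash
python3 - <<'E'
from station import manip
print(manip.sign_off())
E
```

```text
the job is handed in; nothing more can be done
None
```

Both orange blanks are loaded in the magazine and held by the two yellow catches. I laid each in along the leaning axis, pressed it until the catches snapped over its rim, then let go and backed out. The job was handed in at about 24 s.

- **Hold:** After each release, the wrist picture showed both catches over the top blank. About 1.4 s after releasing the second blank, the wrist view still showed both catches over it. The side view showed the two blanks stacked.
- **Force:** The highest axial reading I took while pressing was about 12 N, well under the 80 N limit. I only read it at the end of each step, so a brief peak in between could have been missed.
- **Bench:** In the last overhead picture the elbow, jar, wrench, carton, tee and the green and purple discs stood where they were. The flange was hidden behind the arm, so I could not check it, but it is low and was never on the path.
- **Disagreement:** The camera fits of the magazine differed by 2–3 mm, and the measured tool pose drifted about 2 mm sideways while I pressed the second blank. I lined both blanks up on the rod tips in the wrist image instead, and side forces stayed under about 3 N.

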